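# Lift a turbine rotor out of a tilt-out bin and set it gently on the inspection stand

## Robot

A 6-joint arm with a two-finger parallel gripper is mounted at the origin on the work surface. World frame = base frame: x ahead of the robot, y to its left, z up, the work surface at z = 0. Lengths are in mm, angles in degrees, forces in N, time in s.
With the tool pointing down it reaches from about 325 to 775 mm from the base axis. Payload 5.5 kg.
Tool frame: the origin (TCP) lies midway between the tips of the shut fingers; the grasp point (between the pads) lies 19 mm behind it; x points along the fingers, z is the direction in which the jaws open and shut, and the axes are right-handed (so a half turn about x gives the same grasp; the last joint's range is limited). The gripper opens to 85 mm and grips with 20 to 120 N. Pads are 22 mm wide; open, the fingers measure 114 mm over their backs; the gripper's body (76 mm by 85 mm) begins 54 mm behind the grasp point. The pads swing forward as they close: fully open they stand 13 mm farther back than shut.
Start: joints at [-66.79, 5.22, 70.514, -0, 104.267, -3.249], TCP at [267.338, -537.166, 231.275] pointing down, gripper open.
Joint ranges: [-164.24, 164.24], [-49.07, 125.15], [9.68, 141.18], [-86.29, 266.29], [3.28, 154.24], [-151.56, 151.56]. Speed limits (degrees/s): [147.25, 147.25, 172.46, 180, 180, 180].

## Interface

Orientations are given as [roll, pitch, yaw] about the fixed x, y, z axes, in that order (R = Rz(yaw) Ry(pitch) Rx(roll)).
In Python, from station import arm gives the robot as it stands. The module is installed in compiled form; this text tells all that it offers.
- The arm moves only by the tool servo_tool, never from a script. Its argument "series" is a list of rows, each an object with "jaw": the opening, from 0 (shut) to 1 (fully open); "translation": the shift along the tool's x, y, z in cm, a list of three; "twist": the turn, a rotation vector about the tool's x, y, z in degrees, a list of three. In form: [{"jaw": jaw, "translation": [tx, ty, tz], "twist": [rx, ry, rz]}, ...]. A call has exactly 8 rows; each row is the pose to reach, as a shift and turn from the pose measured when the call began, along the tool's axes at that moment; what a row does not reach only later rows make up. A row lasts 1/10 s, in which the tool goes at most 50 mm and 8.59 degrees, less where a joint would pass 70% of its speed; a pose out of reach is approached as far as the arm can. A call with a gripper value outside its range is refused whole. The fingers move at their own pace and stop on an object; "squeeze" is the grip in N (left out, the last holds). Time passes only in rows, so rows that repeat a pose let the fingers close, or fill a call up. It gives the time, the measured TCP pose, the force and the opening at its end, in the units of the state.
- arm.get_obs(): the state, without advancing time (a new reading comes with each control period).
- arm.grab_frame(name): name is "scene" or "top"; returns the picture (480x640x3 uint8, red, green, blue); there is no depth.
- arm.get_calibration(name): a dict with "fovy" (degrees; the focal length in pixels is half the picture's height over the tangent of half this angle, whatever the lens; pixels are square), "cx", "cy" (the principal point, pixels), "view" (4x4, takes a point from world to camera coordinates). Camera axes: x right, y up, looking along -z (the intrinsics and any distortion apply to the point x, -y, -z); pixel columns grow to the right and rows downward; lengths in mm; the calibration is good to about 2 mm. A picture is of the moment at which its call begins. get_calibration takes no time and is no camera call.
- arm.job_done(): hands the job in, once; it reports no verdict.
The state is a dict: "t": time; "joint_positions": joint angles; "joint_velocities": joint speeds; "joint_efforts": joint torques, N m; "position": TCP position; "tcp_rot": TCP orientation; "contact_force": force on the tool from outside, world axes, zero at the start; "torque": the same for the moment, N m; "finger_gap": opening from 0.0 (shut) to 1.0 (fully open).
Only numpy, scipy, OpenCV 4.12 (cv2) and the standard library are available. Lean on these libraries where they do the work, as an engineer would, in place of code of your own. Each camera call takes 0.05 s, during which the arm holds its last target.

## Task

Tip the red middle bin of the parts cabinet fully forward, take the delicate turbine rotor out by its shaft with a light grip, and stand it upright in the middle of the inspection stand's table, setting it down softly: no dropping, no pressing, and the height of the table has to be felt or seen. Then push the red bin back until it clicks home, without slamming it, let go, and leave the blue bins and everything else on the bench where they are.

Things in the scene. Friction and masses are not known exactly. Their poses are not given: they have to be found in the camera images.
- cabinet: grey steel cabinet with three tilt-out bins side by side, fixed, 120 deep x 300 wide x 165 mm high; origin under its centre; front faces its own -x, y runs along its width (bins at y = -96, 0, +96 mm). The roof starts 20 mm behind the front, which the bins' fronts fill.
- bin (a joint): tilt of the red middle bin, rad: 0 = shut and clicked home; grows as its top tips forward (to the cabinet's -x); stop at 0.65. It stays where left (friction, 2 N at the handle). A sprung ball catch acts below 0.18, hardest near 0.15 going shut; passing it takes 5 to 8 N at the handle either way; below 0.07 it draws the bin home to its stop.
- bin_handle (a point): middle of the red bin's pull: round steel bar 10 mm thick, 64 mm long along the cabinet's y, 45 mm out from the bin's front face (40 mm clear behind it), 95 mm above the hinge line; moves with the bin. Front panel: 88 mm wide, to 118 mm above the hinge. Axes: the bin's (x into the bin, z up its front when shut).
- bin_hinge (a point): on the red bin's pivot: bottom edge of its front face, mid-width, 20 mm above the bench; the pivot runs along the cabinet's y. The bin is 85 mm deep from here, side and back walls 55 mm high, front panel 6 mm thick, floor 5 mm.
- rotor_mid (a point): turbine rotor, half-way up on its axis; z points along the shaft away from the wheel. Bladed steel wheel 56 mm diameter at the foot (flat underside), narrowing by 34 mm up to a straight 10 mm shaft that runs to 110 mm; this point is 55 mm up. 0.15 to 0.3 kg. Starts loose in the shut red bin, leans with it when tipped. Over 50 N per finger or 12 N at set-down harms it.
- stand: fixed inspection stand: round foot 110 mm, green column, round black rubber-faced table 90 mm wide with a thin yellow ring, centred over the foot. Origin under the foot's centre. The table's height is not reported: top 56 to 106 mm above the bench, to be found by touch or sight. It floats on a spring: 2 N per mm, 16 mm travel. Clamp screw at the stand's +y.
- bin_left (a joint): tilt of the blue bin at the cabinet's +y, like the red one's; to be left shut
- bin_right (a joint): tilt of the blue bin at the cabinet's -y, like the red one's; to be left shut
- compressor_wheel: bystander: small aluminium compressor wheel, 52 mm diameter, 28 mm high; origin under its centre
- clamp_ring: bystander: dark steel clamp ring, 84 mm outside, 12 mm high; origin under its centre
- fluid_bottle: bystander: yellow bottle, 56 mm diameter, 130 mm high; origin under its centre
- nut_bowl: bystander: steel bowl, 90 mm across, 40 mm high; origin under its centre
- wrench: bystander: wrench lying flat; origin under its middle
- screwdriver: bystander: screwdriver lying flat; origin under its middle
- grease_jar: bystander: white jar with red cap, 60 mm diameter, 60 mm high; origin under its centre

How it is judged (in metres and radians):
On the way, in this order (a step that is already met when the one before it is completed fails the run):
1. the red bin is tipped fully forward (value of joint bin above 0.56 rad), for 0.2 s.
2. the rotor stands upright in the middle of the stand's table, let go (horizontal distance between rotor_mid and stand below 0.015 m and angle between rotor_mid's own z axis and vertical below 0.08 rad and contact force between rotor and stand above 0.4 N and contact force between the fingers and rotor below 0.1 N), for 0.3 s.
3. the red bin is pushed back home (value of joint bin below 0.03 rad), for 0.2 s.
At the end, for the whole second after the job is handed in: The rotor stands on the stand's table, within 15 mm of its centre, within 0.08 rad of upright, at rest and not held; the red bin is shut within 0.03 rad (all of step 2 and value of joint bin below 0.03 rad and linear speed of rotor below 0.02 m/s); the robot touches nothing.
It fails at once if the rotor's shaft is squeezed hard (over about 50 N per finger) (contact force between the fingers and rotor above 100 N).
It fails at once if the rotor is pressed or knocked on the stand (over 12 N) (contact force between rotor and stand above 12 N).
It fails at once if the rotor is let drop onto the stand (let go more than about 5 mm above its table) (horizontal distance between rotor_mid and stand below 0.08 m and contact force between the fingers and rotor below 0.1 N and linear speed of rotor above 0.27 m/s).
It fails at once if the red bin is slammed (faster than 3 rad/s) (velocity of joint bin below -3 rad/s).
It fails at once if a blue bin is opened (over 0.15 rad) or a bystander is moved more than 30 mm (value of joint any of bin_left, bin_right above 0.15 rad or distance of any of compressor_wheel, clamp_ring, fluid_bottle, nut_bowl, wrench, screwdriver, grease_jar from where it was at the start of the episode above 0.03 m).
It also fails if it takes over 72 s, if anything falls off the work surface, if the arm or the gripper's body presses on something with over 40 N, if the wrist force passes 120 N, or if a joint passes its speed limit or range.

## Working session

There is one attempt and no reset: what is moved stays moved. The work goes in short steps, Python scripts to look and compute and a tool call to move; the robot and the scene stay as the last step left them, time stands still between calls to the robot, and variables do not carry over. Pictures are saved under pics/ and viewed, and the job is handed in when it is done.

Besides the shell and the picture viewer there is one more tool, called after "Emit:" as name([rows], argument=value, ...), one row to a line, values as JSON. servo_tool: Moves the arm, as the interface text tells. Its arguments: {"type":"object","properties":{"series":{"type":"array","items":{"type":"object","properties":{"jaw":{"type":"number"},"translation":{"type":"array","items":{"type":"number"}},"twist":{"type":"array","items":{"type":"number"}}}}},"squeeze":{"type":"number"}},"required":["series"]}

```bash
mkdir -p pics
cat > h.py <<'E'
import numpy as np, cv2, json
from station import arm
def snap(n,f):
    im=arm.grab_frame(n); cv2.imwrite(f'pics/{f}.png',cv2.cvtColor(im,cv2.COLOR_RGB2BGR)); return im
E
python3 - <<'E'
from h import *
for n in ("scene","top"):
    snap(n,n+"0"); c=arm.get_calibration(n); print(n,{k:(np.round(v,4).tolist() if hasattr(v,'__len__') and not isinstance(v,str) else v) for k,v in c.items()})
print(arm.get_obs())
E
```

```text
scene {'fovy': 50.06979410561475, 'cx': 314.4197390302211, 'cy': 238.8059077536431, 'view': [[-0.956, 0.2928, -0.0173, 495.4473], [-0.2305, -0.7136, 0.6615, 43.5572], [0.1813, 0.6364, 0.7497, -1584.4517], [0.0, 0.0, 0.0, 1.0]]}
top {'fovy': 42.79692190497812, 'cx': 315.8887256902782, 'cy': 231.44591467866493, 'view': [[0.0275, -0.9996, -0.0098, -17.9171], [0.9888, 0.0258, 0.1468, -537.8747], [-0.1465, -0.0137, 0.9891, -1533.3764], [0.0, 0.0, 0.0, 1.0]]}
{'t': 0.1, 'joint_positions': array([-6.67878218e+01,  5.26249462e+00,  7.05769791e+01,  2.97137549e-03,
        1.04267462e+02, -3.24734971e+00]), 'joint_velocities': array([-0.00258121, -0.09931209, -0.09427344,  0.07762653,  0.06282195,
        0.09048078]), 'joint_efforts': array([ 2.33998639e-03, -4.60216498e+01, -4.19219649e+01, -1.16114297e-04,
        1.05657312e-02, -1.01448013e-06]), 'position': array([ 267.26247433, -536.89639951,  230.20558045]), 'tcp_rot': array([175.20934793,  89.89302536, 111.66960544]), 'contact_force': array([-0.15018162,  0.03274374, -0.05777076]), 'torque': array([ 0.04585156, -0.01870068,  0.01791305]), 'finger_gap': 0.9986678638480042}
```

View pics/scene0.png

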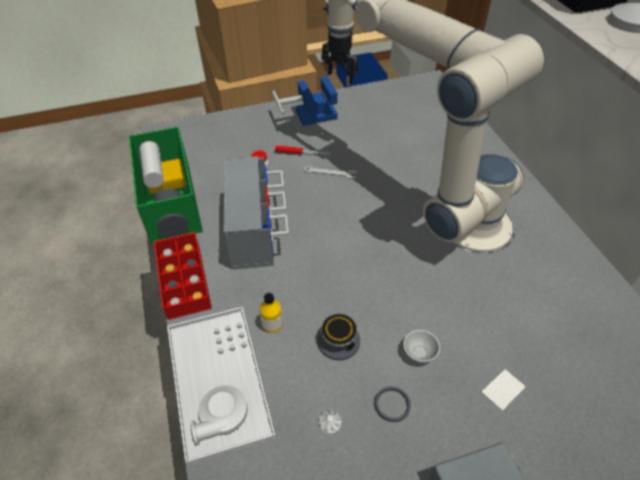

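View pics/top0.png

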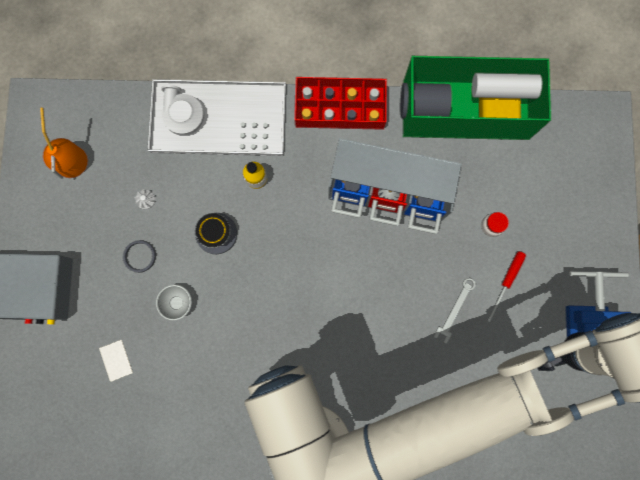

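The scene view shows the cabinet at (250,210) with its handles at about (278,202), and the stand at (339,330). The top view shows the red handle at about (387,217) and the stand at (213,230). I'll zoom in next.

```bash
cat >> h.py <<'E'
def cal(n):
    c=arm.get_calibration(n); V=np.array(c['view']); f=240/np.tan(np.radians(c['fovy']/2)); return V,f,c['cx'],c['cy']
def proj(n,P):
    V,f,cx,cy=cal(n); p=np.atleast_2d(P)@V[:3,:3].T+V[:3,3]; return np.c_[cx+f*p[:,0]/-p[:,2], cy-f*p[:,1]/-p[:,2]]
def ray(n,u,v):
    V,f,cx,cy=cal(n); d=np.array([(u-cx)/f,-(v-cy)/f,-1]); R=V[:3,:3]; o=-R.T@V[:3,3]; d=R.T@d; return o,d/np.linalg.norm(d)
def onz(n,u,v,z):
    o,d=ray(n,u,v); return o+d*(z-o[2])/d[2]
def tri(r1,r2):
    (o1,d1),(o2,d2)=r1,r2
    A=np.c_[d1,-d2]; s=np.linalg.lstsq(A,o2-o1,rcond=None)[0]; a,b=o1+s[0]*d1,o2+s[1]*d2; return (a+b)/2,np.linalg.norm(a-b)
def crop(im,x0,y0,x1,y1,k,f):
    cv2.imwrite(f'pics/{f}.png',cv2.cvtColor(cv2.resize(im[y0:y1,x0:x1],None,fx=k,fy=k,interpolation=cv2.INTER_CUBIC),cv2.COLOR_RGB2BGR))
E
python3 - <<'E'
from h import *
s=cv2.imread('pics/scene0.png')[:,:,::-1];t=cv2.imread('pics/top0.png')[:,:,::-1]
a=cv2.resize(t[130:240,320:470],None,fx=5,fy=5,interpolation=2); cv2.imwrite('pics/z1.png',a[:,:,::-1])
b=cv2.resize(s[140:280,210:300],None,fx=4,fy=4,interpolation=2); 
c=cv2.resize(s[300:370,300:380],None,fx=5,fy=5,interpolation=2);cc=np.zeros((560,400,3),np.uint8);cc[:350]=c
cv2.imwrite('pics/z2.png',np.hstack([b,cc])[:,:,::-1])
E
```

```text
(no output)
```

View pics/z1.png

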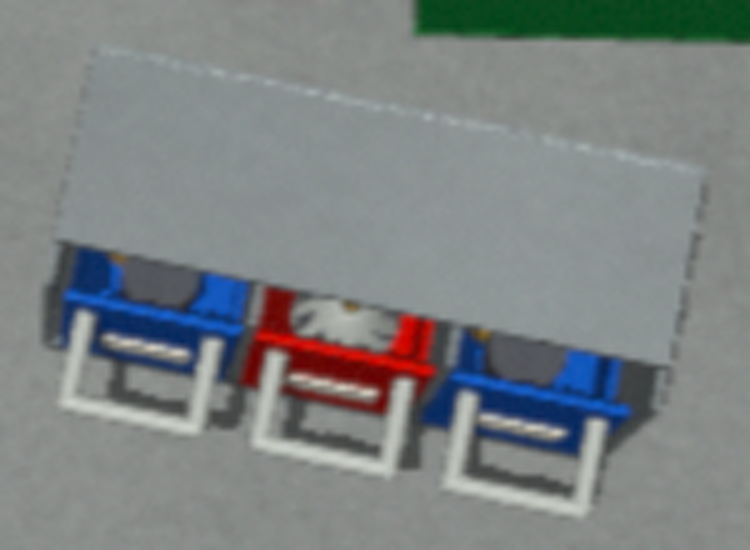

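View pics/z2.png

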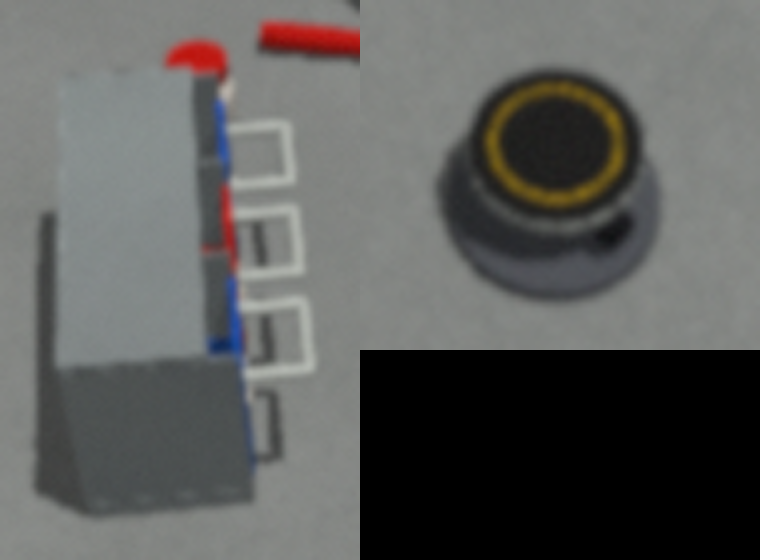

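The crops show the red handle bar from (258,440) to (392,468) in the top crop and from (296,212) to (302,268) in the scene crop. The roof corners are clear, and the yellow ring of the stand is clean. Now I'll measure.

Run:
```python
from h import *
np.set_printoptions(precision=1,suppress=True)
s=cv2.imread('pics/scene0.png');t=cv2.imread('pics/top0.png')
T=lambda x,y:(320+(x+.5)/5-.5,130+(y+.5)/5-.5)
S=lambda x,y:(210+(x+.5)/4-.5,140+(y+.5)/4-.5)
co=[onz('top',*T(*p),165) for p in [(60,240),(668,365),(98,45),(706,170)]]
for c in co: print('roof',c)
y=(co[0]-co[1]); print('w',np.linalg.norm(y),'yaw',np.degrees(np.arctan2(-y[0],y[1])), np.linalg.norm(co[2]-co[0]))
y2=co[2]-co[3]; print(np.degrees(np.arctan2(-y2[0],y2[1])))
for a,b in [((258,443),(296,210)),((392,470),(303,270)),((325,457),(299,240))]:
    print('handle',*tri(ray('top',*T(*a)),ray('scene',*S(*b))), onz('top',*T(*a),115))
for n,im,(x0,y0,x1,y1) in (('top',t,(190,205,240,255)),('scene',s,(315,310,365,360))):
    h=cv2.cvtColor(im,cv2.COLOR_BGR2HSV); m=cv2.inRange(h,(15,90,60),(35,255,255)); k=np.zeros_like(m);k[y0:y1,x0:x1]=m[y0:y1,x0:x1]
    c=max(cv2.findContours(k,0,1)[0],key=cv2.contourArea); e=cv2.fitEllipse(cv2.convexHull(c)); print(n,e,k.sum()//255)
    globals()[n]=e[0]
print('stand',*tri(ray('top',*top),ray('scene',*scene)))
```

```text
roof [650.7 -39.2 165. ]
roof [ 597.2 -329.   165. ]
roof [747.6 -55.3 165. ]
roof [ 692.9 -347.7  165. ]
w 294.69790187185004 yaw -10.455608977184122 98.21902431912218
-10.609466612409852
handle [ 557.7 -136.3  177.3] 10.919800198392146 [ 563.3 -139.1  115. ]
handle [ 554.7 -209.3   51.2] 15.85813631093107 [ 551.6 -204.7  115. ]
handle [ 556.3 -171.5  116.7] 1.2971840220532327 [ 557.2 -171.9  115. ]
top ((211.99502563476562, 229.71084594726562), (26.5306396484375, 27.68524742126465), 61.62649154663086) 212
scene ((338.7263488769531, 328.32623291015625), (25.137775421142578, 28.371742248535156), 91.93080139160156) 249
stand [532.8 259.2  63.5] 1.2159473503833327
```

```bash
cat >> h.py <<'E'
from scipy.spatial.transform import Rotation as Ro
np.set_printoptions(precision=2,suppress=True)
YAW=np.radians(-10.5); CX=np.array([np.cos(YAW),np.sin(YAW),0]); CY=np.array([-np.sin(YAW),np.cos(YAW),0]); CZ=np.array([0,0,1.])
HINGE=np.array([557,-171.8,20])+45*CX
STAND=np.array([532.8,259.2,0])
def cur():
    o=arm.get_obs(); return o,np.array(o['position']),Ro.from_euler('xyz',o['tcp_rot'],degrees=True).as_matrix()
def frame(x,z):
    x=x/np.linalg.norm(x); z=z-x*(x@z); z/=np.linalg.norm(z); return np.c_[x,np.cross(z,x),z]
def bp(th,xb,zb,y=0):
    return HINGE+CX*(xb*np.cos(th)-zb*np.sin(th))+CZ*(zb*np.cos(th)+xb*np.sin(th))+CY*y
def bd(th,v): # dir
    return CX*(v[0]*np.cos(th)-v[2]*np.sin(th))+CZ*(v[2]*np.cos(th)+v[0]*np.sin(th))+CY*v[1]
def rel(p,R):
    o,p0,R0=cur(); return (R0.T@(p-p0))/10, np.degrees(Ro.from_matrix(R0.T@R).as_rotvec())
def show(*tg):
    for p,R in tg:
        a,b=rel(p,R); print('t',a,'tw',b)
def st():
    o,p,R=cur(); print('t',round(o['t'],2),'p',p,'x',R[:,0],'z',R[:,2],'F',np.array(o['contact_force']),'gap',round(o['finger_gap'],3),'J',np.array(o['joint_positions']).round(0))
E
python3 - <<'E'
from h import *
st(); print(HINGE)
for s in (1,-1):
    R=frame(-CZ,s*CX); show((np.array([557,-171.8,230]),R))
E
```

```text
t 0.1 p [ 267.26 -536.9   230.21] x [-0.  0. -1.] z [ 0.45 -0.9  -0.  ] F [-0.15  0.03 -0.06] gap 0.999 J [-67.   5.  71.   0. 104.  -3.]
[ 601.25 -180.     20.  ]
t [  0.06  42.21 -19.77] tw [-53.04  -0.09  -0.06]
t [  0.06  42.21 -19.77] tw [126.96  -0.07   0.11]
```

Emit:
servo_tool([
  {"jaw": 0.47, "translation": [0, 4, -2], "twist": [-5, 0, 0]},
  {"jaw": 0.47, "translation": [0, 8, -4], "twist": [-11, 0, 0]},
  {"jaw": 0.47, "translation": [0, 12, -6], "twist": [-17, 0, 0]},
  {"jaw": 0.47, "translation": [0, 16, -8], "twist": [-23, 0, 0]},
  {"jaw": 0.47, "translation": [0, 20, -10], "twist": [-29, 0, 0]},
  {"jaw": 0.47, "translation": [0, 24, -12], "twist": [-35, 0, 0]},
  {"jaw": 0.47, "translation": [0, 28, -14], "twist": [-41, 0, 0]},
  {"jaw": 0.47, "translation": [0, 32, -16], "twist": [-46, 0, 0]},
], squeeze=30)

```text
t: 0.9
position: [483.1, -249.4, 230.2]
tcp_rot: [140.1, 89.9, 122.8]
contact_force: [0.9, -0.2, 0.2]
finger_gap: 0.467
```

Run:
```python
from h import *
st()
R=frame(-CZ,CX); show((np.array([557,-171.8,215]),R))
```

```text
t 0.9 p [ 483.09 -249.41  230.15] x [-0.  0. -1.] z [ 0.95 -0.3  -0.  ] F [ 0.86 -0.16  0.15] gap 0.467 J [-31.  -3.  79.   0. 104. -14.]
t [1.52 9.61 4.75] tw [-6.81 -0.09 -0.09]
```

Emit:
servo_tool([
  {"jaw": 0.47, "translation": [0.4, 3, 1.5], "twist": [-2, 0, 0]},
  {"jaw": 0.47, "translation": [0.8, 6, 3], "twist": [-4, 0, 0]},
  {"jaw": 0.47, "translation": [1.2, 8, 4], "twist": [-6, 0, 0]},
  {"jaw": 0.47, "translation": [1.5, 9.6, 4.75], "twist": [-6.8, 0, 0]},
  {"jaw": 0.47, "translation": [1.5, 9.6, 4.75], "twist": [-6.8, 0, 0]},
  {"jaw": 0.47, "translation": [3, 9.6, 4.75], "twist": [-6.8, 0, 0]},
  {"jaw": 0.47, "translation": [5, 9.6, 4.75], "twist": [-6.8, 0, 0]},
  {"jaw": 0.47, "translation": [6.5, 9.6, 4.75], "twist": [-6.8, 0, 0]},
])

```text
t: 1.7
position: [555.9, -172.7, 163.2]
tcp_rot: [153.5, 89.8, 142.9]
contact_force: [0.3, 0.6, -1.2]
finger_gap: 0.469
```

Run:
```python
from h import *
st()
R=frame(-CZ,CX); show((np.array([557,-171.8,96]),R))
s=snap('scene','s1'); t=snap('top','t1')
crop(s,190,100,340,280,3,'s1z'); crop(t,320,100,480,250,4,'t1z')
```

```text
t 1.7 p [ 555.9  -172.72  163.18] x [-0.  0. -1.] z [ 0.98 -0.18 -0.  ] F [ 0.27  0.58 -1.2 ] gap 0.469 J [-21.   2.  80.   0.  97. -10.]
t [6.72 0.1  0.11] tw [-0.13 -0.17 -0.08]
```

View pics/s1z.png

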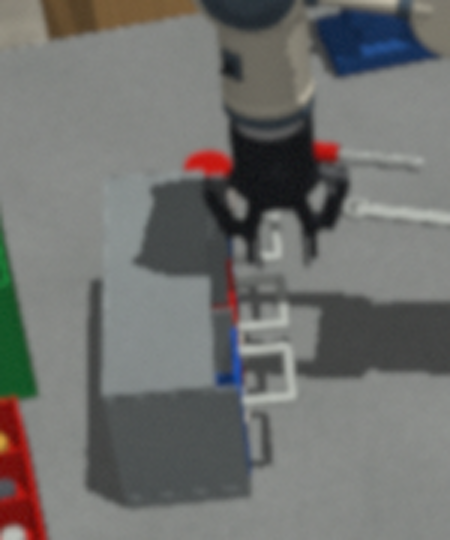

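View pics/t1z.png

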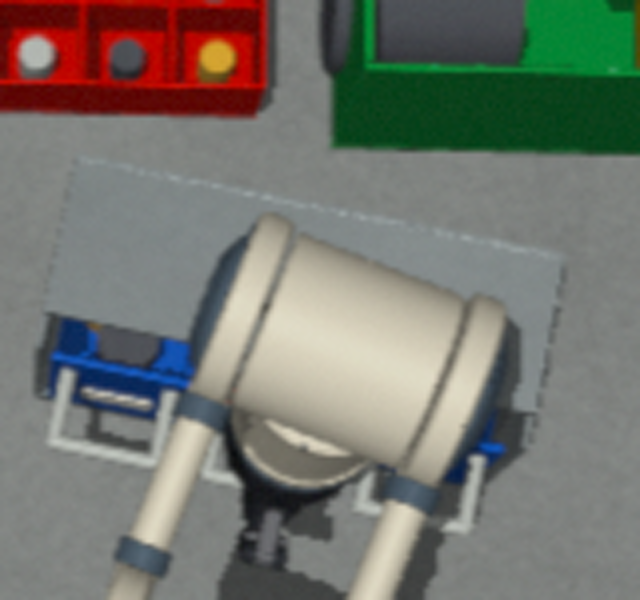

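In the scene crop the fingers straddle the red handle line, about (255–310, 260). The top view is mostly hidden by the wrist. Going down.

Emit:
servo_tool([
  {"jaw": 0.47, "translation": [1.2, 0.1, 0.1], "twist": [0, 0, 0]},
  {"jaw": 0.47, "translation": [2.4, 0.1, 0.1], "twist": [0, 0, 0]},
  {"jaw": 0.47, "translation": [3.6, 0.1, 0.1], "twist": [0, 0, 0]},
  {"jaw": 0.47, "translation": [4.8, 0.1, 0.1], "twist": [0, 0, 0]},
  {"jaw": 0.47, "translation": [5.8, 0.1, 0.1], "twist": [0, 0, 0]},
  {"jaw": 0.47, "translation": [6.6, 0.1, 0.1], "twist": [0, 0, 0]},
  {"jaw": 0.47, "translation": [6.7, 0.1, 0.1], "twist": [0, 0, 0]},
  {"jaw": 0.47, "translation": [6.7, 0.1, 0.1], "twist": [0, 0, 0]},
])

```text
t: 2.6
position: [555.8, -171.1, 94.4]
tcp_rot: [161.9, 89.6, 151.3]
contact_force: [0.1, 0.1, 0.2]
finger_gap: 0.473
```

Run:
```python
from h import *
st()
s=snap('scene','s2'); crop(s,190,100,340,280,3,'s2z')
```

```text
t 2.6 p [ 555.79 -171.07   94.37] x [-0.01  0.   -1.  ] z [ 0.98 -0.18 -0.01] F [0.14 0.1  0.15] gap 0.473 J [-20.   4.  86.   0.  91. -10.]
```

View pics/s2z.png

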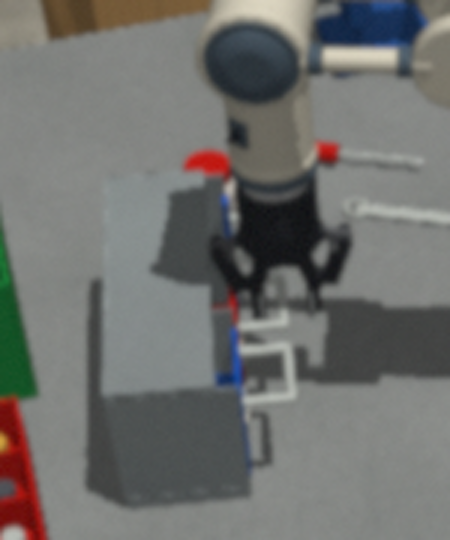

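The bar at (283,300) lies between the two fingers, and there has been no contact force. Closing.

Emit:
servo_tool([
  {"jaw": 0.35, "translation": [0, 0, 0], "twist": [0, 0, 0]},
  {"jaw": 0.25, "translation": [0, 0, 0], "twist": [0, 0, 0]},
  {"jaw": 0.15, "translation": [0, 0, 0], "twist": [0, 0, 0]},
  {"jaw": 0.05, "translation": [0, 0, 0], "twist": [0, 0, 0]},
  {"jaw": 0, "translation": [0, 0, 0], "twist": [0, 0, 0]},
  {"jaw": 0, "translation": [0, 0, 0], "twist": [0, 0, 0]},
  {"jaw": 0, "translation": [0, 0, 0], "twist": [0, 0, 0]},
  {"jaw": 0, "translation": [0, 0, 0], "twist": [0, 0, 0]},
])

```text
t: 3.45
position: [558.2, -171.6, 95.4]
tcp_rot: [111.2, 89.9, 100.6]
contact_force: [8.8, -1.2, -3.8]
finger_gap: 0.103
```

```bash
cat >> h.py <<'E'
def hp(th,d=19,yo=0,sgn=1):  # TCP pose gripping handle, tool tilted with bin; d TCP beyond bar
    x=bd(th,np.array([0,0,-1.])); return bp(th,-45,95,yo)+x*d, frame(x,sgn*bd(th,np.array([1.,0,0])))
E
python3 - <<'E'
from h import *
st()
show(*[hp(t,20) for t in (0,.05,.1,.15,.2,.25,.3,.35,.4,.45,.5,.55,.6,.65)])
E
```

```text
t 3.45 p [ 558.22 -171.57   95.37] x [-0.  0. -1.] z [ 0.98 -0.18 -0.  ] F [ 8.82 -1.2  -3.78] gap 0.103 J [-20.   4.  86.   0.  90. -10.]
t [ 0.04 -0.04 -0.12] tw [-0.09 -0.05 -0.12]
t [ 0.27 -0.05 -0.48] tw [-0.09 -2.91 -0.12]
t [ 0.52 -0.05 -0.84] tw [-0.1  -5.77 -0.11]
t [ 0.79 -0.05 -1.18] tw [-0.1  -8.64 -0.11]
t [ 1.08 -0.05 -1.51] tw [ -0.1  -11.5   -0.11]
t [ 1.38 -0.05 -1.83] tw [ -0.11 -14.37  -0.11]
t [ 1.7  -0.05 -2.13] tw [ -0.11 -17.23  -0.1 ]
t [ 2.04 -0.05 -2.41] tw [ -0.11 -20.1   -0.1 ]
t [ 2.38 -0.05 -2.68] tw [ -0.11 -22.96  -0.1 ]
t [ 2.74 -0.05 -2.93] tw [ -0.12 -25.83  -0.09]
t [ 3.11 -0.06 -3.16] tw [ -0.12 -28.69  -0.09]
t [ 3.5  -0.06 -3.37] tw [ -0.12 -31.56  -0.09]
t [ 3.89 -0.06 -3.56] tw [ -0.12 -34.42  -0.09]
t [ 4.29 -0.06 -3.73] tw [ -0.13 -37.29  -0.08]
```

Emit:
servo_tool([
  {"jaw": 0, "translation": [0.22, 0, -0.4], "twist": [0, -2.9, 0]},
  {"jaw": 0, "translation": [0.48, 0, -0.75], "twist": [0, -5.8, 0]},
  {"jaw": 0, "translation": [0.75, 0, -1.1], "twist": [0, -8.6, 0]},
  {"jaw": 0, "translation": [1.04, 0, -1.4], "twist": [0, -11.5, 0]},
  {"jaw": 0, "translation": [1.34, 0, -1.72], "twist": [0, -14.4, 0]},
  {"jaw": 0, "translation": [1.66, 0, -2.02], "twist": [0, -17.2, 0]},
  {"jaw": 0, "translation": [2.0, 0, -2.3], "twist": [0, -20.1, 0]},
  {"jaw": 0, "translation": [2.0, 0, -2.3], "twist": [0, -20.1, 0]},
])

```text
t: 4.25
position: [534.8, -167.2, 74.0]
tcp_rot: [0.4, 69.9, -10.3]
contact_force: [9.1, -3.2, -9.9]
finger_gap: 0.1
```

Run:
```python
from h import *
st()
show(*[hp(t,20) for t in (0.35,.4,.45,.5,.55,.6,.65)])
```

```text
t 4.25 p [ 534.8  -167.17   73.97] x [ 0.34 -0.06 -0.94] z [ 0.92 -0.17  0.34] F [ 9.08 -3.15 -9.93] gap 0.1 J [-24. -17. 110.   5.  68. -14.]
t [-0.11 -0.05  0.01] tw [-0.16  0.05 -0.07]
t [ 0.12 -0.05 -0.36] tw [-0.16 -2.82 -0.07]
t [ 0.38 -0.05 -0.72] tw [-0.16 -5.68 -0.06]
t [ 0.65 -0.05 -1.06] tw [-0.16 -8.55 -0.06]
t [ 0.93 -0.06 -1.39] tw [ -0.17 -11.41  -0.06]
t [ 1.23 -0.06 -1.71] tw [ -0.17 -14.28  -0.05]
t [ 1.55 -0.06 -2.01] tw [ -0.17 -17.14  -0.05]
```

Emit:
servo_tool([
  {"jaw": 0, "translation": [0.2, 0, -0.38], "twist": [0, -2.8, 0]},
  {"jaw": 0, "translation": [0.45, 0, -0.73], "twist": [0, -5.7, 0]},
  {"jaw": 0, "translation": [0.73, 0, -1.07], "twist": [0, -8.6, 0]},
  {"jaw": 0, "translation": [1.0, 0, -1.4], "twist": [0, -11.4, 0]},
  {"jaw": 0, "translation": [1.3, 0, -1.71], "twist": [0, -14.3, 0]},
  {"jaw": 0, "translation": [1.55, 0, -1.95], "twist": [0, -16.6, 0]},
  {"jaw": 0, "translation": [1.55, 0, -1.95], "twist": [0, -16.6, 0]},
  {"jaw": 0, "translation": [1.55, 0, -1.95], "twist": [0, -16.6, 0]},
])

```text
t: 5.05
position: [523.4, -165.0, 53.5]
tcp_rot: [0.2, 53.1, -10.5]
contact_force: [23.6, -5.8, -12.8]
finger_gap: 0.104
```

Run:
```python
from h import *
st()
show(*[hp(t,20) for t in (.6,.63,.65)])
t=snap('top','t3');s=snap('scene','s3'); crop(s,190,100,340,280,3,'s3z'); crop(t,320,100,480,250,4,'t3z')
```

```text
t 5.05 p [ 523.39 -165.04   53.46] x [ 0.59 -0.11 -0.8 ] z [ 0.79 -0.15  0.6 ] F [ 23.56  -5.76 -12.76] gap 0.104 J [-27. -33. 128.  13.  50. -22.]
t [-0.25 -0.05  0.17] tw [-0.22  2.56 -0.01]
t [-0.13 -0.05 -0.06] tw [-0.22  0.84 -0.  ]
t [-0.04 -0.05 -0.21] tw [-0.22 -0.31 -0.  ]
```

View pics/s3z.png

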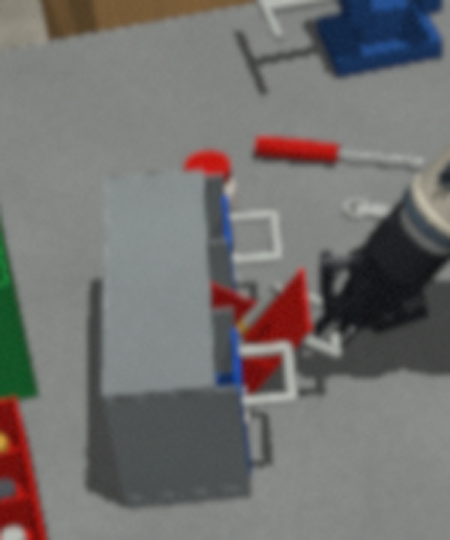

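View pics/t3z.png

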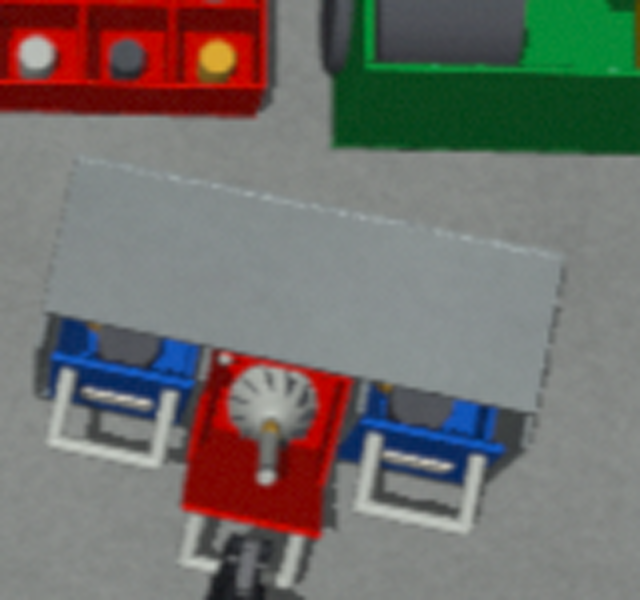

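The bin is tipped to its stop: I computed about 0.645 rad, with a 24 N reaction. The top crop shows the rotor wheel at (272,405) and its shaft from (269,425) to (265,480). I'll ease back, release and withdraw.

Emit:
servo_tool([
  {"jaw": 0.1, "translation": [-0.1, 0, 0.15], "twist": [0, 0, 0]},
  {"jaw": 0.25, "translation": [-0.1, 0, 0.15], "twist": [0, 0, 0]},
  {"jaw": 0.4, "translation": [-0.1, 0, 0.15], "twist": [0, 0, 0]},
  {"jaw": 0.45, "translation": [-0.1, 0, 0.15], "twist": [0, 0, 0]},
  {"jaw": 0.45, "translation": [-2, 0, 0.1], "twist": [0, 0, 0]},
  {"jaw": 0.45, "translation": [-5, 0, 0], "twist": [0, 0, 0]},
  {"jaw": 0.45, "translation": [-9, 0, 0], "twist": [0, 0, 0]},
  {"jaw": 0.45, "translation": [-13, 0, 0], "twist": [0, 0, 0]},
], squeeze=20)

```text
t: 5.95
position: [457.5, -155.7, 157.4]
tcp_rot: [0.6, 53.9, -10.1]
contact_force: [-3.3, 0.1, 2.5]
finger_gap: 0.453
```

Run:
```python
from h import *
st()
t=snap('top','t4');s=snap('scene','s4'); crop(s,250,170,330,250,7,'s4z'); crop(t,360,170,430,250,7,'t4z')
```

```text
t 5.95 p [ 457.46 -155.72  157.44] x [ 0.58 -0.1  -0.81] z [ 0.79 -0.15  0.59] F [-3.27  0.07  2.47] gap 0.453 J [-32. -49. 126.  13.  69. -22.]
```

View pics/s4z.png

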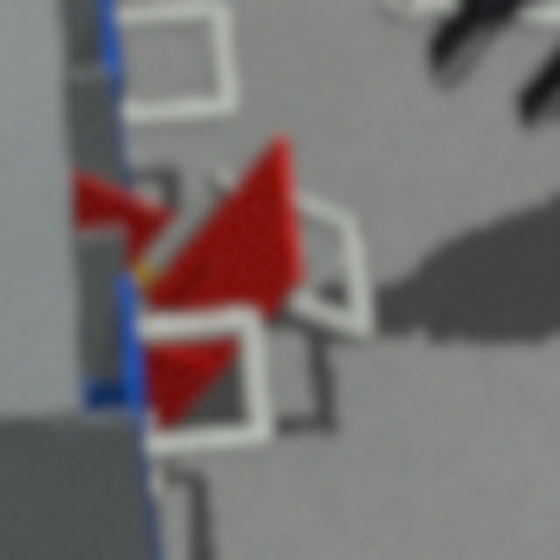

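View pics/t4z.png

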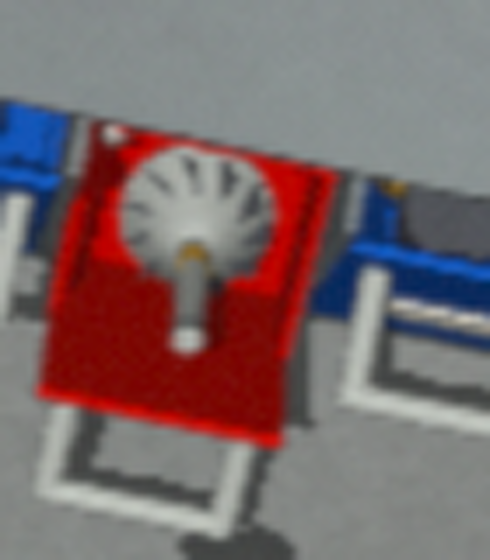

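The scene crop shows the shaft from (150,265) to a bright tip near (218,182). The top crop shows the tip disc at (187,340) and the shaft's shoulder at (193,258).

Run:
```python
from h import *
T=lambda x,y:(360+(x+.5)/7-.5,170+(y+.5)/7-.5)
S=lambda x,y:(250+(x+.5)/7-.5,170+(y+.5)/7-.5)
th=.645
def binco(p):
    d=p-HINGE; a=d@CX;b=d[2]; return np.array([a*np.cos(th)+b*np.sin(th),d@CY,-a*np.sin(th)+b*np.cos(th)])
for a,b in [((187,338),(218,182)),((193,256),(152,262))]:
    p,e=tri(ray('top',*T(*a)),ray('scene',*S(*b))); print('tri',p,e,'bin',binco(p))
n=bd(th,np.array([0,0,1.]))
for a,zb in [((187,338),115),((193,258),39),((198,213),30)]:
    o,d=ray('top',*T(*a)); P0=bp(th,0,zb); k=((P0-o)@n)/(d@n); p=o+k*d; print('plane',zb,p,binco(p))
# check handle & panel corners
for a,q in [((40,392),(0,44,118)),((280,440),(0,-44,118)),((140,512),(-45,0,95))]:
    print(T(*a),proj('top',bp(th,q[0],q[2],q[1])))
for a,q in [((283,140),(0,-44,118)),((298,282),(0,44,118))]:
    print(S(*a),proj('scene',bp(th,q[0],q[2],q[1])))
```

```text
tri [ 563.49 -174.8   131.69] 2.6904308075907704 bin [ 36.73  -1.76 112.14]
tri [ 597.14 -179.48   91.57] 3.7089734400283647 bin [39.72 -0.23 59.67]
plane 115 [ 561.83 -174.05  133.94] [ 36.66  -1.33 115.  ]
plane 39 [ 602.35 -182.43   69.95] [31.25 -2.18 39.  ]
plane 30 [ 618.75 -183.95   71.03] [45.   -0.69 30.  ]
(365.2857142857143, 225.57142857142856) [[364.78 227.69]]
(399.57142857142856, 232.42857142857144) [[400.17 235.09]]
(379.57142857142856, 242.71428571428572) [[378.98 242.57]]
(290.0, 189.57142857142858) [[291.51 189.15]]
(292.14285714285717, 209.85714285714286) [[294.08 209.93]]
```

```bash
cat >> h.py <<'E'
TH=.645
def sp(zb,xb=36,y=-1.6,sgn=-1):
    x=bd(TH,np.array([0,0,-1.])); return bp(TH,xb,zb,y), frame(x,sgn*CY)
E
python3 - <<'E'
from h import *
print(sp(135)[0],sp(73)[0])
show(sp(160),sp(140),sp(73))
E
```

```text
[ 549.44 -172.03  149.52] [ 586.09 -178.82   99.98]
t [4.03 0.23 6.47] tw [89.82 -0.28  0.2 ]
t [6.03 0.23 6.48] tw [89.82 -0.28  0.2 ]
t [12.73  0.23  6.52] tw [89.82 -0.28  0.2 ]
```

Emit:
servo_tool([
  {"jaw": 0.45, "translation": [0, 0, 1], "twist": [8, 0, 0]},
  {"jaw": 0.45, "translation": [0, 0, 2], "twist": [16, 0, 0]},
  {"jaw": 0.45, "translation": [0, 0.1, 3], "twist": [24, 0, 0]},
  {"jaw": 0.45, "translation": [0.5, 0.1, 4], "twist": [32, 0, 0]},
  {"jaw": 0.45, "translation": [1, 0.2, 5], "twist": [40, 0, 0]},
  {"jaw": 0.45, "translation": [2, 0.2, 6], "twist": [48, 0, 0]},
  {"jaw": 0.45, "translation": [3, 0.2, 6.5], "twist": [56, 0, 0]},
  {"jaw": 0.45, "translation": [4, 0.2, 6.5], "twist": [64, 0, 0]},
])

```text
t: 6.85
position: [535.3, -169.6, 169.7]
tcp_rot: [64.6, 53.3, -10.4]
contact_force: [-0.0, 1.2, -0.2]
finger_gap: 0.452
```

Run:
```python
from h import *
st()
show(sp(135),sp(110),sp(73))
```

```text
t 6.85 p [ 535.29 -169.59  169.74] x [ 0.59 -0.11 -0.8 ] z [ 0.18 -0.95  0.26] F [-0.    1.17 -0.2 ] gap 0.452 J [-27. -34. 116.  11.  62.  46.]
t [ 2.48 -0.04 -0.04] tw [25.51 -0.12  0.27]
t [ 4.98 -0.03 -0.03] tw [25.51 -0.12  0.27]
t [ 8.68 -0.02 -0.02] tw [25.51 -0.12  0.27]
```

Emit:
servo_tool([
  {"jaw": 0.45, "translation": [0.5, 0, 0], "twist": [8, 0, 0.2]},
  {"jaw": 0.45, "translation": [1, 0, 0], "twist": [16, 0, 0.2]},
  {"jaw": 0.45, "translation": [1.5, 0, 0], "twist": [24, 0, 0.2]},
  {"jaw": 0.45, "translation": [2, 0, 0], "twist": [25.5, 0, 0.2]},
  {"jaw": 0.45, "translation": [2.5, 0, 0], "twist": [25.5, 0, 0.2]},
  {"jaw": 0.45, "translation": [2.8, 0, 0], "twist": [25.5, 0, 0.2]},
  {"jaw": 0.45, "translation": [3, 0, 0], "twist": [25.5, 0, 0.2]},
  {"jaw": 0.45, "translation": [3, 0, 0], "twist": [25.5, 0, 0.2]},
])

```text
t: 7.65
position: [552.9, -172.8, 145.3]
tcp_rot: [90.1, 53.2, -10.3]
contact_force: [-0.9, -0.4, 1.3]
finger_gap: 0.447
```

Run:
```python
from h import *
st()
show(sp(110),sp(73))
t=snap('top','t5');s=snap('scene','s5'); crop(s,250,160,330,240,7,'s5z'); crop(t,350,160,430,250,6,'t5z')
```

```text
t 7.65 p [ 552.91 -172.77  145.34] x [ 0.59 -0.11 -0.8 ] z [-0.18 -0.98 -0.  ] F [-0.91 -0.36  1.28] gap 0.447 J [-26. -30. 117.  11.  58.  71.]
t [ 1.95 -0.03 -0.01] tw [ 0.07 -0.11  0.12]
t [ 5.65 -0.02  0.  ] tw [ 0.07 -0.11  0.12]
```

View pics/s5z.png

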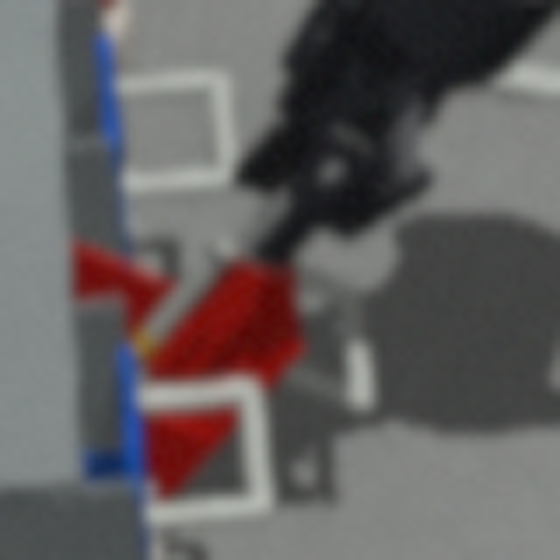

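View pics/t5z.png

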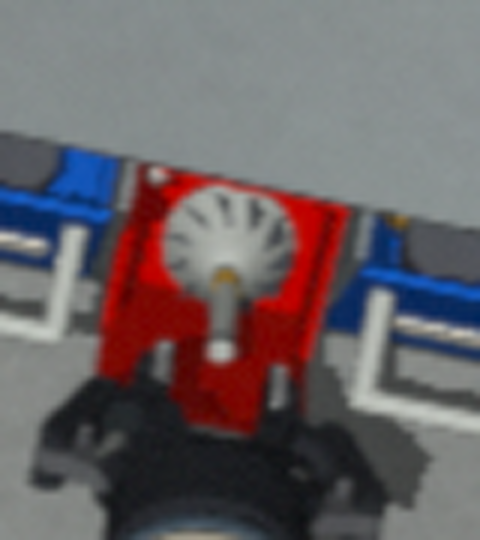

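Run:
```python
from h import *
for zb in (115,80,60): 
    a=proj('scene',sp(zb)[0])[0]; b=proj('top',sp(zb)[0])[0]; print(zb,(a-[250,160]+.5)*7-.5,(b-[350,160]+.5)*6-.5)
```

```text
115 [226.45 249.15] [220.51 351.22]
80 [180.86 301.93] [223.31 313.32]
60 [155.34 331.48] [224.86 292.35]
```

The fingers straddle the shaft symmetrically: in the top crop they are at (160,360) and (280,385), with the tip at (221,350). The predicted tip agrees within about 1 px in both views. Advancing and closing lightly.

Emit:
servo_tool([
  {"jaw": 0.45, "translation": [1.2, 0, 0], "twist": [0, 0, 0.1]},
  {"jaw": 0.45, "translation": [2.4, 0, 0], "twist": [0, 0, 0.1]},
  {"jaw": 0.45, "translation": [3.6, 0, 0], "twist": [0, 0, 0.1]},
  {"jaw": 0.45, "translation": [4.6, 0, 0], "twist": [0, 0, 0.1]},
  {"jaw": 0.45, "translation": [5.4, 0, 0], "twist": [0, 0, 0.1]},
  {"jaw": 0.45, "translation": [5.6, 0, 0], "twist": [0, 0, 0.1]},
  {"jaw": 0.35, "translation": [5.6, 0, 0], "twist": [0, 0, 0.1]},
  {"jaw": 0.25, "translation": [5.6, 0, 0], "twist": [0, 0, 0.1]},
], squeeze=20)

```text
t: 8.55
position: [586.1, -178.9, 101.5]
tcp_rot: [90.1, 53.0, -10.3]
contact_force: [0.2, -0.4, 0.3]
finger_gap: 0.253
```

Emit:
servo_tool([
  {"jaw": 0.2, "translation": [0, 0, 0], "twist": [0, 0, 0]},
  {"jaw": 0.16, "translation": [0, 0, 0], "twist": [0, 0, 0]},
  {"jaw": 0.12, "translation": [0, 0, 0], "twist": [0, 0, 0]},
  {"jaw": 0.08, "translation": [0, 0, 0], "twist": [0, 0, 0]},
  {"jaw": 0.05, "translation": [0, 0, 0], "twist": [0, 0, 0]},
  {"jaw": 0.0, "translation": [0, 0, 0], "twist": [0, 0, 0]},
  {"jaw": 0.0, "translation": [0, 0, 0], "twist": [0, 0, 0]},
  {"jaw": 0.0, "translation": [0, 0, 0], "twist": [0, 0, 0]},
], squeeze=20)

```text
t: 9.35
position: [586.4, -179.1, 102.1]
tcp_rot: [90.0, 52.9, -10.4]
contact_force: [-1.5, -0.6, 3.6]
finger_gap: 0.111
```

Run:
```python
from h import *
st()
show(sp(73),sp(100),sp(135))
p,R=sp(135); o,p0,_=cur()
# after straight extraction: world
t=snap('top','t6'); crop(t,350,160,430,250,6,'t6z')
```

```text
t 9.35 p [ 586.39 -179.15  102.13] x [ 0.59 -0.11 -0.8 ] z [-0.18 -0.98 -0.  ] F [-1.46 -0.64  3.6 ] gap 0.111 J [-25. -23. 116.  11.  51.  71.]
t [ 0.15 -0.16 -0.03] tw [ 0.06 -0.07 -0.11]
t [-2.55 -0.15 -0.03] tw [ 0.06 -0.07 -0.11]
t [-6.05 -0.15 -0.03] tw [ 0.06 -0.07 -0.11]
```

View pics/t6z.png

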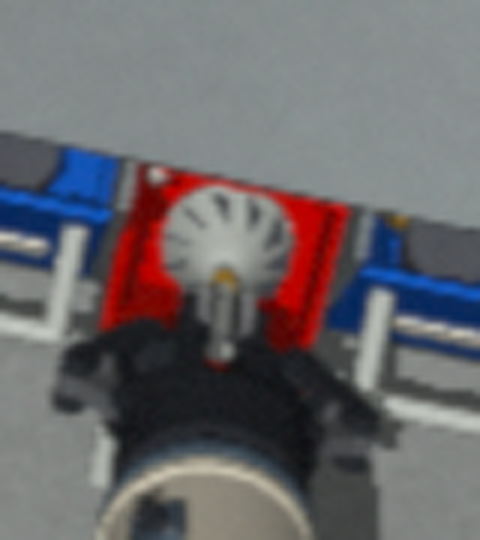

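The shaft is held between the pads (gap 0.111, about 9.4 mm), with a light 20 N grip. Extracting along the shaft axis and then up.

Emit:
servo_tool([
  {"jaw": 0, "translation": [-0.4, 0, 0], "twist": [0, 0, 0]},
  {"jaw": 0, "translation": [-1.2, 0, 0], "twist": [0, 0, 0]},
  {"jaw": 0, "translation": [-2.4, 0, 0], "twist": [0, 0, 0]},
  {"jaw": 0, "translation": [-3.6, 0, 0], "twist": [0, 0, 0]},
  {"jaw": 0, "translation": [-4.8, 0, 0], "twist": [0, 0, 0]},
  {"jaw": 0, "translation": [-6, 0, 0], "twist": [0, 0, 0]},
  {"jaw": 0, "translation": [-6.8, 0, 0], "twist": [0, 0, 0]},
  {"jaw": 0, "translation": [-6.8, 0, 0], "twist": [0, 0, 0]},
])

```text
t: 10.2
position: [545.7, -171.9, 158.0]
tcp_rot: [90.0, 52.8, -10.4]
contact_force: [-1.0, 1.0, -1.0]
finger_gap: 0.108
```

Run:
```python
from h import *
st()
t=snap('top','t7'); crop(t,350,160,430,250,6,'t7z')
s=snap('scene','s7'); crop(s,230,130,330,230,5,'s7z')
```

```text
t 10.2 p [ 545.74 -171.87  157.99] x [ 0.59 -0.11 -0.8 ] z [-0.18 -0.98  0.  ] F [-1.    1.01 -0.97] gap 0.108 J [-27. -32. 117.  11.  60.  71.]
```

View pics/s7z.png

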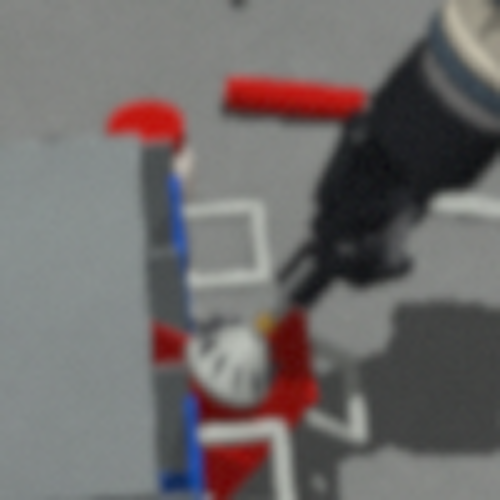

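View pics/t7z.png

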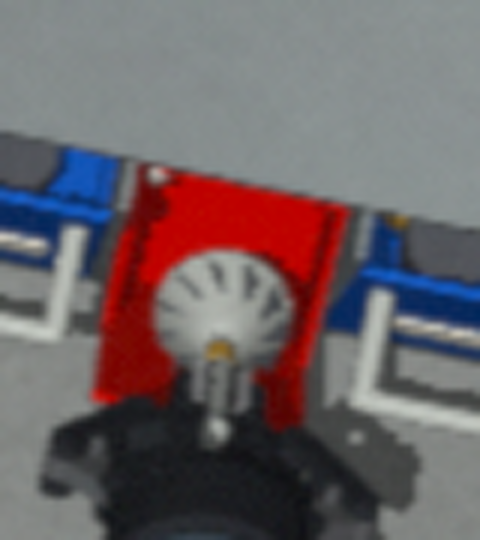

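The rotor is held, its wheel at (228,305) in the top crop, free of the floor. Lifting, then turning upright.

Run:
```python
from h import *
o,p,R=cur()
show((p+[0,0,80],R),(p+[-10,0,80],frame(-CZ,-CY)),(p+[-10,0,100],frame(-CZ,-CY)))
```

```text
t [-6.38  4.83 -0.  ] tw [0. 0. 0.]
t [-6.97  4.04  0.18] tw [  0.07  -0.03 -37.11]
t [-8.57  5.25  0.18] tw [  0.07  -0.03 -37.11]
```

Emit:
servo_tool([
  {"jaw": 0, "translation": [-1.6, 1.2, 0], "twist": [0, 0, 0]},
  {"jaw": 0, "translation": [-3.6, 2.6, 0], "twist": [0, 0, 0]},
  {"jaw": 0, "translation": [-5.6, 4, 0], "twist": [0, 0, -3]},
  {"jaw": 0, "translation": [-6.9, 4.5, 0.1], "twist": [0, 0, -10]},
  {"jaw": 0, "translation": [-7.6, 4.8, 0.1], "twist": [0, 0, -17]},
  {"jaw": 0, "translation": [-8.2, 5.1, 0.2], "twist": [0, 0, -24]},
  {"jaw": 0, "translation": [-8.5, 5.2, 0.2], "twist": [0, 0, -31]},
  {"jaw": 0, "translation": [-8.6, 5.2, 0.2], "twist": [0, 0, -37]},
])

```text
t: 11.1
position: [536.0, -172.1, 256.7]
tcp_rot: [-90.2, 89.8, 169.4]
contact_force: [-0.7, 0.0, -1.6]
finger_gap: 0.109
```

Run:
```python
from h import *
st()
for s in (-1,): 
    for yaw in (-100.5,-60,-40): 
        y=np.radians(yaw); show((np.array([532.8,259.2,240]),frame(-CZ,np.array([np.cos(y),np.sin(y),0]))))
```

```text
t 11.1 p [ 535.98 -172.08  256.67] x [-0.  0. -1.] z [-0.18 -0.98 -0.  ] F [-0.68  0.03 -1.56] gap 0.109 J [-21.   0.  73.  -0. 107.  79.]
t [  1.69  -8.11 -42.36] tw [ 0.08 -0.    0.17]
t [  1.69  -8.11 -42.36] tw [-40.42  -0.06   0.16]
t [  1.69  -8.11 -42.36] tw [-60.42  -0.09   0.15]
```

Emit:
servo_tool([
  {"jaw": 0, "translation": [0, -0.2, -1], "twist": [-1, 0, 0]},
  {"jaw": 0, "translation": [0, -0.5, -2.7], "twist": [-3, 0, 0]},
  {"jaw": 0, "translation": [0, -1, -5.2], "twist": [-6, 0, 0]},
  {"jaw": 0, "translation": [0, -1.6, -8.2], "twist": [-9, 0, 0]},
  {"jaw": 0, "translation": [0, -2.3, -12], "twist": [-12, 0, 0]},
  {"jaw": 0, "translation": [0, -3, -16], "twist": [-15, 0, 0]},
  {"jaw": 0, "translation": [0, -3.8, -20], "twist": [-19, 0, 0]},
  {"jaw": 0, "translation": [0, -4.6, -24], "twist": [-23, 0, 0]},
])

```text
t: 11.9
position: [532.5, 75.0, 257.9]
tcp_rot: [128.7, 89.9, 51.6]
contact_force: [0.7, -0.0, -0.9]
finger_gap: 0.108
```

Run:
```python
from h import *
st()
y=np.radians(-60); show((np.array([532.8,259.2,200]),frame(-CZ,np.array([np.cos(y),np.sin(y),0]))))
```

```text
t 11.9 p [532.53  75.03 257.95] x [ 0.  0. -1.] z [ 0.22 -0.97 -0.  ] F [ 0.74 -0.05 -0.91] gap 0.108 J [  4.  -4.  77.   0. 107.  81.]
t [  5.83   4.12 -17.94] tw [-17.13  -0.07  -0.11]
```

Emit:
servo_tool([
  {"jaw": 0, "translation": [0.5, 0.8, -3.6], "twist": [-3, 0, 0]},
  {"jaw": 0, "translation": [1.3, 1.6, -7.2], "twist": [-6, 0, 0]},
  {"jaw": 0, "translation": [2.2, 2.4, -10.6], "twist": [-10, 0, 0]},
  {"jaw": 0, "translation": [3.2, 3.1, -13.6], "twist": [-13, 0, 0]},
  {"jaw": 0, "translation": [4.2, 3.6, -15.8], "twist": [-16, 0, 0]},
  {"jaw": 0, "translation": [5, 3.95, -17.2], "twist": [-17, 0, 0]},
  {"jaw": 0, "translation": [5.6, 4.1, -17.9], "twist": [-17, 0, 0]},
  {"jaw": 0, "translation": [5.8, 4.1, -17.9], "twist": [-17, 0, 0]},
])

```text
t: 12.7
position: [531.9, 259.2, 199.9]
tcp_rot: [112.8, 89.9, 52.7]
contact_force: [-0.6, -0.2, -1.6]
finger_gap: 0.11
```

Run:
```python
from h import *
st()
t=snap('top','t8'); crop(t,170,180,260,260,7,'t8z')
s=snap('scene','s8'); crop(s,290,240,390,370,4,'s8z')
```

```text
t 12.7 p [531.91 259.17 199.89] x [ 0.  0. -1.] z [ 0.5  -0.87 -0.  ] F [-0.65 -0.21 -1.56] gap 0.11 J [ 23.   4.  75.   0. 101.  83.]
```

View pics/s8z.png

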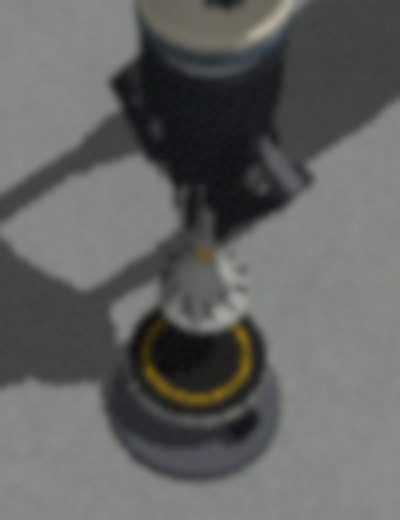

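View pics/t8z.png

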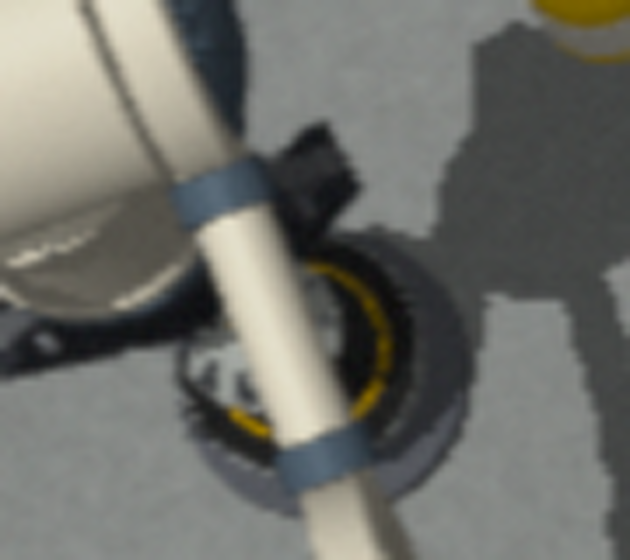

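Run:
```python
from h import *
o,p,R=cur()
im=cv2.imread('pics/s8z.png')
for h in (63,68,73):
    c=p-[0,0,h]; a=np.linspace(0,6.28,60); P=c+np.c_[28*np.cos(a),28*np.sin(a),0*a]
    q=(proj('scene',P)-[290,240]+.5)*4-.5; print(h,q.min(0),q.max(0))
for h in (40-68,60-68,30-68): print(h,(proj('scene',p+[0,0,h])-[290,240]+.5)*4-.5)
c=np.array([532.8,259.2,63.5]);P=c+np.c_[45*np.cos(a),45*np.sin(a),0*a];q=(proj('scene',P)-[290,240]+.5)*4-.5; print('table',q.min(0),q.max(0))
```

```text
63 [152.14 247.98] [246.52 327.49]
68 [152.12 252.7 ] [246.21 332.1 ]
73 [152.11 257.38] [245.91 336.68]
-28 [[200.46 253.66]]
-8 [[201.14 233.87]]
-38 [[200.12 263.37]]
table [124.76 293.64] [269.98 419.16]
```

The scene crop shows the rotor hanging upright over the table: wheel about (205,290), table x 130–268. Predicted contact is at TCP z ≈ 133. I'll descend to about 144 first, then feel.

Emit:
servo_tool([
  {"jaw": 0, "translation": [1, 0, 0.05], "twist": [0, 0, 0]},
  {"jaw": 0, "translation": [2.2, 0, 0.05], "twist": [0, 0, 0]},
  {"jaw": 0, "translation": [3.4, 0, 0.05], "twist": [0, 0, 0]},
  {"jaw": 0, "translation": [4.4, 0, 0.05], "twist": [0, 0, 0]},
  {"jaw": 0, "translation": [5.1, 0, 0.05], "twist": [0, 0, 0]},
  {"jaw": 0, "translation": [5.5, 0, 0.05], "twist": [0, 0, 0]},
  {"jaw": 0, "translation": [5.6, 0, 0.05], "twist": [0, 0, 0]},
  {"jaw": 0, "translation": [5.6, 0, 0.05], "twist": [0, 0, 0]},
])

```text
t: 13.6
position: [533.0, 257.8, 144.6]
tcp_rot: [98.8, 89.8, 38.7]
contact_force: [0.4, -0.3, -2.2]
finger_gap: 0.109
```

Run:
```python
from h import *
st()
s=snap('scene','s9'); crop(s,300,270,380,370,6,'s9z')
for i in range(3): print(arm.get_obs()['contact_force'])
```

```text
t 13.6 p [533.01 257.75 144.58] x [ 0.  0. -1.] z [ 0.5  -0.87 -0.  ] F [ 0.41 -0.27 -2.15] gap 0.109 J [22.  4. 81.  0. 95. 83.]
[-0.51  0.12 -1.49]
[-0.51  0.12 -1.49]
[-0.51  0.12 -1.49]
```

View pics/s9z.png

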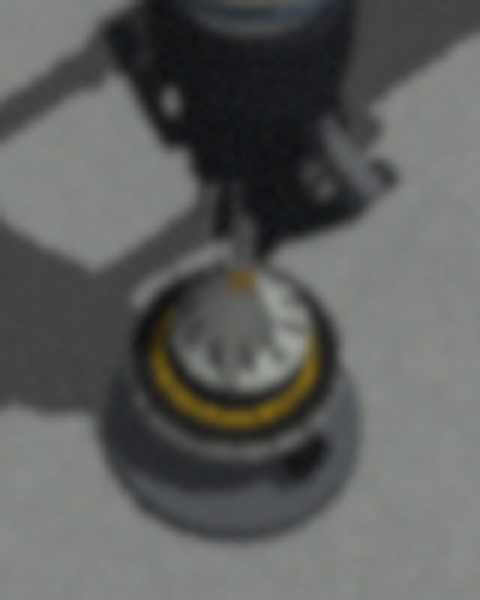

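The wheel, x 165–312 with its middle at 238, is centred over the table, whose middle is about 237, with a small gap left. Now I'll feel downward.

Emit:
servo_tool([
  {"jaw": 0, "translation": [0.1, 0, 0], "twist": [0, 0, 0]},
  {"jaw": 0, "translation": [0.2, 0, 0], "twist": [0, 0, 0]},
  {"jaw": 0, "translation": [0.3, 0, 0], "twist": [0, 0, 0]},
  {"jaw": 0, "translation": [0.4, 0, 0], "twist": [0, 0, 0]},
  {"jaw": 0, "translation": [0.5, 0, 0], "twist": [0, 0, 0]},
  {"jaw": 0, "translation": [0.6, 0, 0], "twist": [0, 0, 0]},
  {"jaw": 0, "translation": [0.6, 0, 0], "twist": [0, 0, 0]},
  {"jaw": 0, "translation": [0.6, 0, 0], "twist": [0, 0, 0]},
])

```text
t: 14.45
position: [533.1, 257.8, 138.9]
tcp_rot: [96.3, 89.8, 36.1]
contact_force: [0.0, -0.3, -1.5]
finger_gap: 0.106
```

Emit:
servo_tool([
  {"jaw": 0, "translation": [0.05, 0, 0], "twist": [0, 0, 0]},
  {"jaw": 0, "translation": [0.1, 0, 0], "twist": [0, 0, 0]},
  {"jaw": 0, "translation": [0.15, 0, 0], "twist": [0, 0, 0]},
  {"jaw": 0, "translation": [0.2, 0, 0], "twist": [0, 0, 0]},
  {"jaw": 0, "translation": [0.25, 0, 0], "twist": [0, 0, 0]},
  {"jaw": 0, "translation": [0.25, 0, 0], "twist": [0, 0, 0]},
  {"jaw": 0, "translation": [0.25, 0, 0], "twist": [0, 0, 0]},
  {"jaw": 0, "translation": [0.25, 0, 0], "twist": [0, 0, 0]},
])

```text
t: 15.25
position: [533.1, 257.8, 136.4]
tcp_rot: [96.4, 89.8, 36.2]
contact_force: [0.1, 0.1, -1.2]
finger_gap: 0.111
```

Emit:
servo_tool([
  {"jaw": 0, "translation": [0.05, 0, 0], "twist": [0, 0, 0]},
  {"jaw": 0, "translation": [0.1, 0, 0], "twist": [0, 0, 0]},
  {"jaw": 0, "translation": [0.15, 0, 0], "twist": [0, 0, 0]},
  {"jaw": 0, "translation": [0.2, 0, 0], "twist": [0, 0, 0]},
  {"jaw": 0, "translation": [0.2, 0, 0], "twist": [0, 0, 0]},
  {"jaw": 0, "translation": [0.2, 0, 0], "twist": [0, 0, 0]},
  {"jaw": 0, "translation": [0.2, 0, 0], "twist": [0, 0, 0]},
  {"jaw": 0, "translation": [0.2, 0, 0], "twist": [0, 0, 0]},
])

```text
t: 16.05
position: [533.2, 257.8, 134.5]
tcp_rot: [94.8, 89.8, 34.6]
contact_force: [-1.2, -0.1, 0.1]
finger_gap: 0.108
```

Run:
```python
from h import *
for i in range(3):
    s=snap('scene','s10'); print(arm.get_obs()['contact_force'],arm.get_obs()['torque'],arm.get_obs()['position'])
```

```text
[ 0.55 -0.52  0.17] [-0.04  0.09  0.04] [533.17 257.84 134.49]
[-1.04 -0.41 -0.79] [-0.03  0.04  0.04] [533.19 257.84 134.49]
[-0.16 -0.28  0.13] [ 0.    0.09 -0.  ] [533.2  257.83 134.49]
```

The mean force rose from about −1.6 to −0.1 N, which may be first contact. One more 1 mm step to confirm.

Emit:
servo_tool([
  {"jaw": 0, "translation": [0.03, 0, 0], "twist": [0, 0, 0]},
  {"jaw": 0, "translation": [0.06, 0, 0], "twist": [0, 0, 0]},
  {"jaw": 0, "translation": [0.1, 0, 0], "twist": [0, 0, 0]},
  {"jaw": 0, "translation": [0.1, 0, 0], "twist": [0, 0, 0]},
  {"jaw": 0, "translation": [0.1, 0, 0], "twist": [0, 0, 0]},
  {"jaw": 0, "translation": [0.1, 0, 0], "twist": [0, 0, 0]},
  {"jaw": 0, "translation": [0.1, 0, 0], "twist": [0, 0, 0]},
  {"jaw": 0, "translation": [0.1, 0, 0], "twist": [0, 0, 0]},
])

```text
t: 17.0
position: [533.2, 257.8, 133.5]
tcp_rot: [95.0, 89.8, 34.9]
contact_force: [-1.1, 0.1, 1.6]
finger_gap: 0.113
```

Run:
```python
from h import *
for i in range(4):
    s=snap('scene','s11'); print(arm.get_obs()['contact_force'],arm.get_obs()['torque'],arm.get_obs()['position'])
crop(s,300,270,380,370,6,'s11z')
```

```text
[-1.32 -0.37  1.28] [-0.06  0.13  0.01] [533.21 257.84 133.56]
[-0.29 -0.7   1.78] [-0.01  0.15 -0.03] [533.21 257.85 133.57]
[-0.68 -0.84  3.22] [-0.02  0.11 -0.07] [533.22 257.84 133.51]
[-1.94  0.05  1.36] [-0.    0.18  0.01] [533.2  257.85 133.52]
```

View pics/s11z.png

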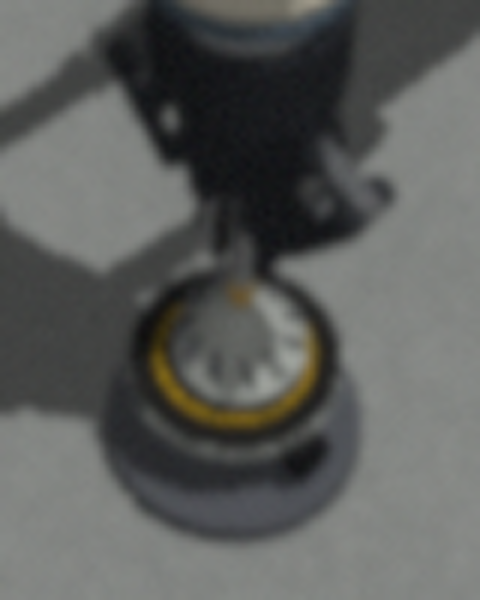

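Contact is confirmed by touch: the force goes up about 2 N per mm, matching the table spring, at TCP z 134.5 → 133.5. The wheel sits at the ring's middle, about (238,350). Opening gently.

Emit:
servo_tool([
  {"jaw": 0.11, "translation": [0, 0, 0], "twist": [0, 0, 0]},
  {"jaw": 0.13, "translation": [0, 0, 0], "twist": [0, 0, 0]},
  {"jaw": 0.15, "translation": [0, 0, 0], "twist": [0, 0, 0]},
  {"jaw": 0.18, "translation": [0, 0, 0], "twist": [0, 0, 0]},
  {"jaw": 0.22, "translation": [0, 0, 0], "twist": [0, 0, 0]},
  {"jaw": 0.27, "translation": [0, 0, 0], "twist": [0, 0, 0]},
  {"jaw": 0.34, "translation": [0, 0, 0], "twist": [0, 0, 0]},
  {"jaw": 0.4, "translation": [0, 0, 0], "twist": [0, 0, 0]},
])

```text
t: 18.0
position: [533.2, 257.9, 133.5]
tcp_rot: [95.5, 89.8, 35.3]
contact_force: [-0.2, -0.8, -0.6]
finger_gap: 0.399
```

Run:
```python
from h import *
s=snap('scene','s12'); st()
t=snap('top','t12'); crop(s,300,270,380,370,6,'s12z')
```

```text
t 18.05 p [533.21 257.84 133.52] x [ 0.  0. -1.] z [ 0.5  -0.87 -0.  ] F [ 0.08 -0.07 -0.18] gap 0.4 J [22.  4. 82.  0. 94. 83.]
```

View pics/s12z.png

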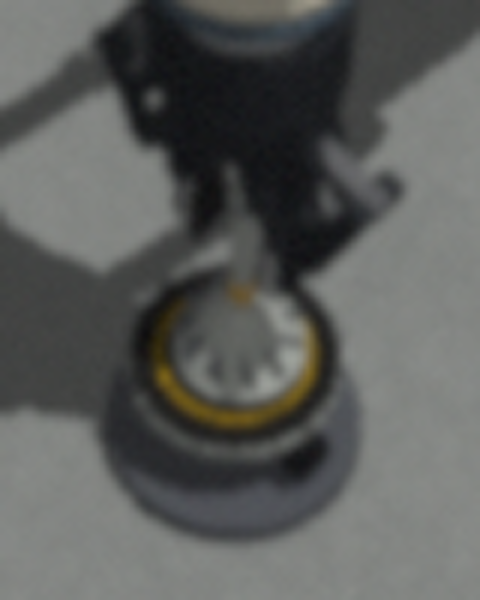

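The rotor stands by itself with its shaft free between the fingers. Withdrawing straight up.

Emit:
servo_tool([
  {"jaw": 0.4, "translation": [-0.5, 0, 0], "twist": [0, 0, 0]},
  {"jaw": 0.4, "translation": [-1.5, 0, 0], "twist": [0, 0, 0]},
  {"jaw": 0.4, "translation": [-3, 0, 0], "twist": [0, 0, 0]},
  {"jaw": 0.4, "translation": [-4.8, 0, 0], "twist": [0, 0, 0]},
  {"jaw": 0.4, "translation": [-6.8, 0, 0], "twist": [0, 0, 0]},
  {"jaw": 0.4, "translation": [-9, 0, 0], "twist": [0, 0, 0]},
  {"jaw": 0.4, "translation": [-11, 0, 0], "twist": [0, 0, 0]},
  {"jaw": 0.4, "translation": [-12.5, 0, 0], "twist": [0, 0, 0]},
])

```text
t: 18.9
position: [533.2, 257.7, 262.2]
tcp_rot: [88.6, 89.6, 28.4]
contact_force: [-0.4, -0.1, 0.1]
finger_gap: 0.4
```

Run:
```python
from h import *
st()
p,R=hp(.63,20); x=R[:,0]
show((p-x*90,R),(np.array([500,-150,260]),frame(-CZ,CX)),(np.array([520,60,260]),frame(-CZ,CX)))
```

```text
t 18.9 p [533.17 257.72 262.21] x [ 0.01  0.   -1.  ] z [ 0.5  -0.87  0.  ] F [-0.4  -0.1   0.09] gap 0.4 J [ 22.   4.  69.   0. 107.  83.]
t [ 13.36 -26.14  32.72] tw [-48.1  -33.59  15.27]
t [  0.06 -23.15  33.72] tw [-49.68   0.19  -0.38]
t [  0.15 -10.98  16.5 ] tw [-49.68   0.19  -0.38]
```

Emit:
servo_tool([
  {"jaw": 0.47, "translation": [0, -1.5, 2.2], "twist": [-3, 0, 0]},
  {"jaw": 0.47, "translation": [0, -4, 6], "twist": [-9, 0, 0]},
  {"jaw": 0.47, "translation": [0, -6.5, 9.8], "twist": [-16, 0, 0]},
  {"jaw": 0.47, "translation": [0, -9, 13.5], "twist": [-23, 0, 0]},
  {"jaw": 0.47, "translation": [0, -11.5, 17.2], "twist": [-30, 0, 0]},
  {"jaw": 0.47, "translation": [0, -14, 21], "twist": [-37, 0, 0]},
  {"jaw": 0.47, "translation": [0, -16.5, 24.5], "twist": [-43, 0, 0]},
  {"jaw": 0.47, "translation": [0, -19, 28], "twist": [-49, 0, 0]},
])

```text
t: 19.7
position: [507.2, -81.4, 262.9]
tcp_rot: [28.5, 89.5, 17.6]
contact_force: [0.3, 0.8, 0.6]
finger_gap: 0.466
```

Run:
```python
from h import *
st()
p,R=hp(.63,20); x=R[:,0]; print(p)
show((p-x*65,R),(p,R))
t=snap('top','t13'); s=snap('scene','s13'); crop(t,340,160,430,260,6,'t13z'); crop(s,260,240,410,370,5,'s13z')
```

```text
t 19.7 p [507.2  -81.44 262.93] x [ 0.01  0.   -1.  ] z [ 0.98 -0.19  0.01] F [0.34 0.84 0.57] gap 0.466 J [-13.  -8.  80.   0. 107.  -2.]
[ 522.05 -165.32   54.09]
t [15.59 -8.05 -0.91] tw [ -0.5  -35.63  -0.11]
t [20.87 -8.05  2.88] tw [ -0.5  -35.63  -0.11]
```

View pics/s13z.png

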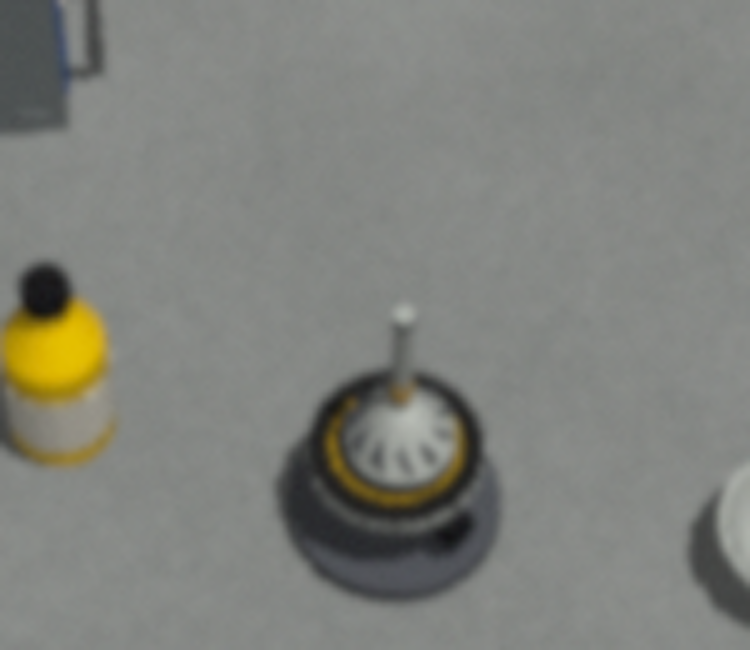

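View pics/t13z.png

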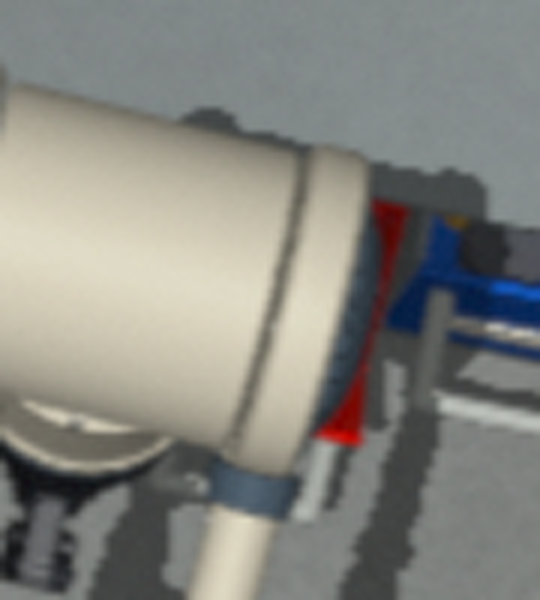

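The rotor stands upright and centred: wheel at (400,430), tip at (403,313). The bin is still tipped. Now I'll move to the handle again.

Emit:
servo_tool([
  {"jaw": 0.47, "translation": [1, -1.5, -0.3], "twist": [0, -4, 0]},
  {"jaw": 0.47, "translation": [3, -3.5, -0.6], "twist": [0, -10, 0]},
  {"jaw": 0.47, "translation": [5.5, -5.5, -0.9], "twist": [0, -16, 0]},
  {"jaw": 0.47, "translation": [8, -7, -0.9], "twist": [0, -22, 0]},
  {"jaw": 0.47, "translation": [10.5, -8, -0.9], "twist": [0, -28, 0]},
  {"jaw": 0.47, "translation": [13, -8, -0.9], "twist": [0, -33, 0]},
  {"jaw": 0.47, "translation": [15, -8, -0.9], "twist": [-0.5, -35.6, 0]},
  {"jaw": 0.47, "translation": [15.5, -8, -0.9], "twist": [-0.5, -35.6, 0]},
])

```text
t: 20.6
position: [481.7, -159.6, 103.9]
tcp_rot: [0.2, 54.2, -10.8]
contact_force: [-0.7, 0.9, -1.1]
finger_gap: 0.469
```

Run:
```python
from h import *
st()
p,R=hp(.63,20); x=R[:,0]; show((p,R))
t=snap('top','t14'); s=snap('scene','s14'); crop(t,340,160,430,260,6,'t14z'); crop(s,230,140,350,250,6,'s14z')
b=np.array([533,258,64.]); q=proj('scene',[b,b+[0,0,110]]); print(((q-[260,240]+.5)*5-.5));
```

```text
t 20.6 p [ 481.73 -159.6   103.95] x [ 0.57 -0.11 -0.81] z [ 0.8  -0.16  0.59] F [-0.68  0.86 -1.14] gap 0.469 J [-29. -43. 128.  12.  61. -21.]
t [6.42 0.19 0.38] tw [-0.42 -0.28  0.16]
[[395.59 441.35]
 [399.89 315.44]]
```

View pics/s14z.png

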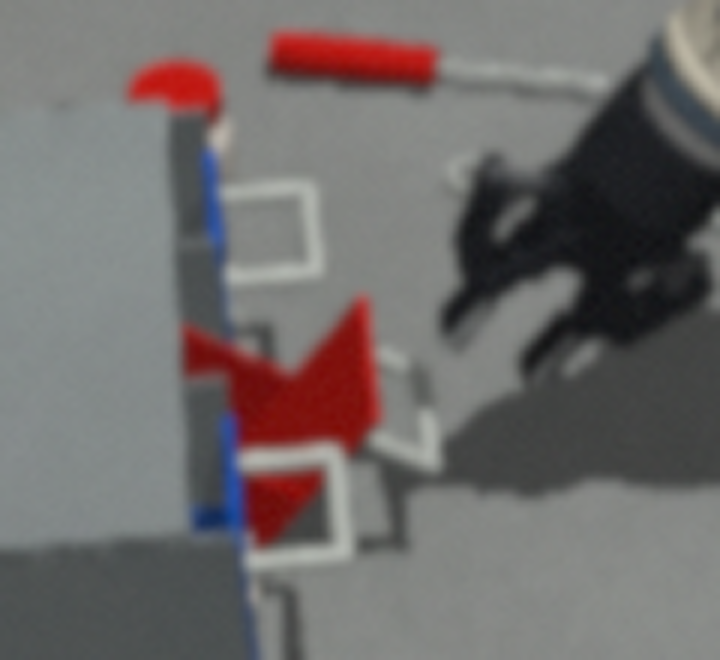

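View pics/t14z.png

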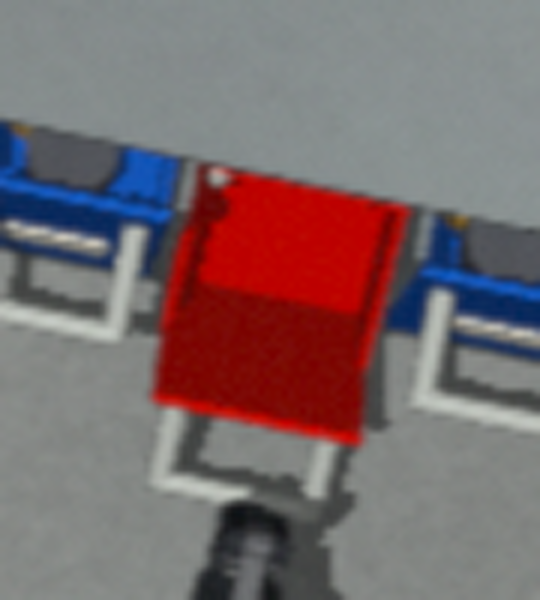

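The empty bin is still tipped and the open fingers at (450,330) and (535,370) in the scene crop are lined up with the bar. Moving in and closing.

Emit:
servo_tool([
  {"jaw": 0.47, "translation": [1, 0.2, 0.35], "twist": [-0.4, -0.3, 0.2]},
  {"jaw": 0.47, "translation": [2.4, 0.2, 0.35], "twist": [-0.4, -0.3, 0.2]},
  {"jaw": 0.47, "translation": [3.8, 0.2, 0.35], "twist": [-0.4, -0.3, 0.2]},
  {"jaw": 0.47, "translation": [5, 0.2, 0.35], "twist": [-0.4, -0.3, 0.2]},
  {"jaw": 0.47, "translation": [6, 0.2, 0.35], "twist": [-0.4, -0.3, 0.2]},
  {"jaw": 0.47, "translation": [6.4, 0.2, 0.35], "twist": [-0.4, -0.3, 0.2]},
  {"jaw": 0.47, "translation": [6.4, 0.2, 0.35], "twist": [-0.4, -0.3, 0.2]},
  {"jaw": 0.47, "translation": [6.4, 0.2, 0.35], "twist": [-0.4, -0.3, 0.2]},
], squeeze=30)

```text
t: 21.5
position: [524.1, -166.1, 59.4]
tcp_rot: [-0.1, 53.6, -10.5]
contact_force: [0.2, 0.5, 0.2]
finger_gap: 0.47
```

Emit:
servo_tool([
  {"jaw": 0.35, "translation": [0, 0, 0], "twist": [0, 0, 0]},
  {"jaw": 0.25, "translation": [0, 0, 0], "twist": [0, 0, 0]},
  {"jaw": 0.2, "translation": [0, 0, 0], "twist": [0, 0, 0]},
  {"jaw": 0.15, "translation": [0, 0, 0], "twist": [0, 0, 0]},
  {"jaw": 0.1, "translation": [0, 0, 0], "twist": [0, 0, 0]},
  {"jaw": 0, "translation": [0, 0, 0], "twist": [0, 0, 0]},
  {"jaw": 0, "translation": [0, 0, 0], "twist": [0, 0, 0]},
  {"jaw": 0, "translation": [0, 0, 0], "twist": [0, 0, 0]},
])

```text
t: 22.3
position: [523.7, -166.1, 59.1]
tcp_rot: [-0.1, 53.7, -10.5]
contact_force: [-6.2, 1.2, 2.4]
finger_gap: 0.104
```

Run:
```python
from h import *
st()
for t in (.65,.6,.55,.5,.45,.4,.35,.3): print(t); show(hp(t,20))
```

```text
t 22.3 p [ 523.71 -166.09   59.12] x [ 0.58 -0.11 -0.81] z [ 0.79 -0.15  0.59] F [-6.24  1.24  2.39] gap 0.104 J [-27. -33. 127.  13.  51. -22.]
0.65
t [ 0.39  0.05 -0.59] tw [ 0.07 -0.95  0.02]
0.6
t [ 0.17  0.05 -0.21] tw [0.06 1.91 0.02]
0.55
t [-0.03  0.04  0.17] tw [0.06 4.78 0.02]
0.5
t [-0.22  0.04  0.57] tw [0.06 7.64 0.03]
0.45
t [-0.38  0.04  0.98] tw [ 0.06 10.51  0.03]
0.4
t [-0.52  0.04  1.39] tw [ 0.06 13.37  0.03]
0.35
t [-0.64  0.04  1.81] tw [ 0.06 16.23  0.03]
0.3
t [-0.74  0.04  2.24] tw [ 0.06 19.1   0.03]
```

Emit:
servo_tool([
  {"jaw": 0, "translation": [-0.03, 0, 0.17], "twist": [0, 3.5, 0]},
  {"jaw": 0, "translation": [-0.22, 0, 0.57], "twist": [0, 7, 0]},
  {"jaw": 0, "translation": [-0.38, 0, 0.98], "twist": [0, 10.5, 0]},
  {"jaw": 0, "translation": [-0.52, 0, 1.39], "twist": [0, 13.4, 0]},
  {"jaw": 0, "translation": [-0.64, 0, 1.81], "twist": [0, 16.2, 0]},
  {"jaw": 0, "translation": [-0.74, 0, 2.24], "twist": [0, 19.1, 0]},
  {"jaw": 0, "translation": [-0.74, 0, 2.24], "twist": [0, 19.1, 0]},
  {"jaw": 0, "translation": [-0.74, 0, 2.24], "twist": [0, 19.1, 0]},
])

```text
t: 23.1
position: [538.1, -168.8, 81.0]
tcp_rot: [-0.3, 72.7, -10.7]
contact_force: [-7.9, 2.2, 10.6]
finger_gap: 0.099
```

Run:
```python
from h import *
st()
for t in (.3,.25,.2,.15,.1,.05,0): print(t); show(hp(t,20))
```

```text
t 23.1 p [ 538.14 -168.85   81.01] x [ 0.29 -0.06 -0.95] z [ 0.94 -0.17  0.3 ] F [-7.94  2.21 10.56] gap 0.099 J [-23. -15. 106.   4.  72. -13.]
0.3
t [ 0.22  0.05 -0.18] tw [0.07 0.13 0.06]
0.25
t [0.01 0.05 0.2 ] tw [0.07 3.   0.07]
0.2
t [-0.19  0.05  0.59] tw [0.07 5.86 0.07]
0.15
t [-0.36  0.05  0.99] tw [0.07 8.72 0.07]
0.1
t [-0.52  0.05  1.4 ] tw [ 0.07 11.59  0.07]
0.05
t [-0.65  0.05  1.82] tw [ 0.07 14.45  0.07]
0
t [-0.77  0.05  2.24] tw [ 0.06 17.32  0.07]
```

Emit:
servo_tool([
  {"jaw": 0, "translation": [0.05, 0, 0.2], "twist": [0, 3, 0]},
  {"jaw": 0, "translation": [-0.15, 0, 0.55], "twist": [0, 5.9, 0]},
  {"jaw": 0, "translation": [-0.3, 0, 0.9], "twist": [0, 8.5, 0]},
  {"jaw": 0, "translation": [-0.42, 0, 1.2], "twist": [0, 10.5, 0]},
  {"jaw": 0, "translation": [-0.52, 0, 1.5], "twist": [0, 12.5, 0]},
  {"jaw": 0, "translation": [-0.62, 0, 1.8], "twist": [0, 14.5, 0]},
  {"jaw": 0, "translation": [-0.7, 0, 2.1], "twist": [0, 16.3, 0]},
  {"jaw": 0, "translation": [-0.77, 0, 2.35], "twist": [0, 17.3, 0]},
])

```text
t: 23.9
position: [559.3, -172.9, 98.4]
tcp_rot: [-31.0, 89.8, -41.4]
contact_force: [-5.2, 0.6, 9.6]
finger_gap: 0.102
```

Run:
```python
from h import *
st(); show(hp(0,20))
s=snap('scene','s15'); crop(s,220,130,340,240,6,'s15z')
```

```text
t 23.9 p [ 559.27 -172.87   98.4 ] x [ 0. -0. -1.] z [ 0.98 -0.18  0.  ] F [-5.23  0.55  9.61] gap 0.102 J [-20.   4.  86.  -0.  91. -10.]
t [ 0.34  0.06 -0.24] tw [0.05 0.19 0.11]
```

View pics/s15z.png

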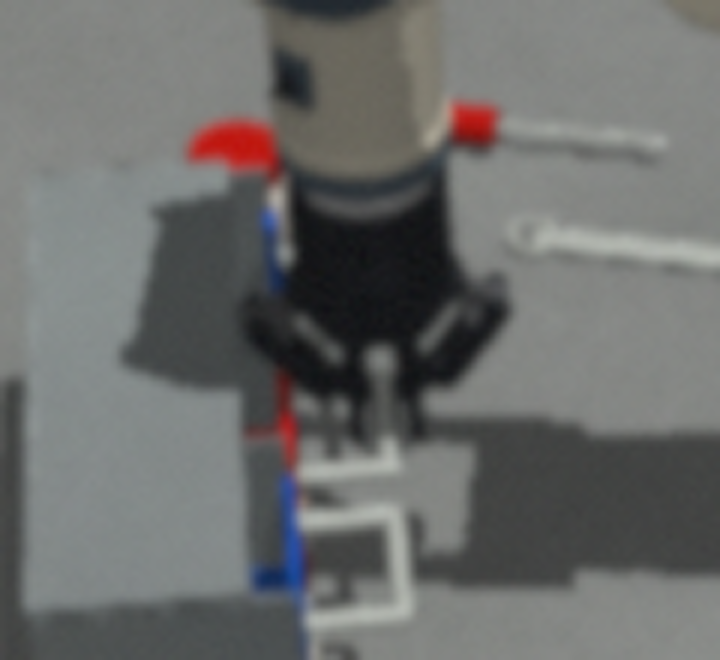

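The bin front at (290,430) is level with the blue ones. I'll press 2 mm more to confirm the stop.

Emit:
servo_tool([
  {"jaw": 0, "translation": [0, 0, 0.1], "twist": [0, 0, 0]},
  {"jaw": 0, "translation": [0, 0, 0.2], "twist": [0, 0, 0]},
  {"jaw": 0, "translation": [0, 0, 0.3], "twist": [0, 0, 0]},
  {"jaw": 0, "translation": [0, 0, 0.3], "twist": [0, 0, 0]},
  {"jaw": 0, "translation": [0, 0, 0.3], "twist": [0, 0, 0]},
  {"jaw": 0, "translation": [0, 0, 0.3], "twist": [0, 0, 0]},
  {"jaw": 0, "translation": [0, 0, 0.3], "twist": [0, 0, 0]},
  {"jaw": 0, "translation": [0, 0, 0.3], "twist": [0, 0, 0]},
])

```text
t: 24.75
position: [560.1, -173.0, 98.8]
tcp_rot: [-150.8, 89.8, -161.3]
contact_force: [-12.5, 2.7, 8.1]
finger_gap: 0.102
```

It is against the stop: the force rose 7 N over 0.8 mm. Releasing and moving up.

Emit:
servo_tool([
  {"jaw": 0.1, "translation": [0, 0, -0.1], "twist": [0, 0, 0]},
  {"jaw": 0.2, "translation": [0, 0, -0.1], "twist": [0, 0, 0]},
  {"jaw": 0.3, "translation": [0, 0, -0.1], "twist": [0, 0, 0]},
  {"jaw": 0.4, "translation": [0, 0, -0.1], "twist": [0, 0, 0]},
  {"jaw": 0.47, "translation": [0, 0, -0.1], "twist": [0, 0, 0]},
  {"jaw": 0.47, "translation": [-0.5, 0, -0.1], "twist": [0, 0, 0]},
  {"jaw": 0.47, "translation": [-1.5, 0, -0.1], "twist": [0, 0, 0]},
  {"jaw": 0.47, "translation": [-3, 0, -0.1], "twist": [0, 0, 0]},
])

```text
t: 25.55
position: [558.9, -172.7, 129.2]
tcp_rot: [-160.0, 89.7, -170.5]
contact_force: [1.2, 0.1, -0.2]
finger_gap: 0.468
```

Emit:
servo_tool([
  {"jaw": 0.47, "translation": [-2, 0, 0], "twist": [0, 0, 0]},
  {"jaw": 0.47, "translation": [-5, 0, 0], "twist": [0, 0, 0]},
  {"jaw": 0.47, "translation": [-8, 0, -1], "twist": [0, 0, 0]},
  {"jaw": 0.47, "translation": [-11, 0, -4], "twist": [0, 0, 0]},
  {"jaw": 0.47, "translation": [-12, 0, -8], "twist": [0, 0, 0]},
  {"jaw": 0.47, "translation": [-12, 0, -11], "twist": [0, 0, 0]},
  {"jaw": 0.47, "translation": [-12, 0, -12], "twist": [0, 0, 0]},
  {"jaw": 0.47, "translation": [-12, 0, -12], "twist": [0, 0, 0]},
])

```text
t: 26.35
position: [441.1, -150.8, 251.5]
tcp_rot: [-113.7, 89.9, -124.2]
contact_force: [0.5, -0.7, -0.2]
finger_gap: 0.472
```

Run:
```python
from h import *
st()
t=snap('top','t16'); s=snap('scene','s16'); crop(t,130,120,480,310,2,'t16z'); crop(s,210,130,380,370,3,'s16z')
```

```text
t 26.35 p [ 441.09 -150.78  251.49] x [-0. -0. -1.] z [ 0.98 -0.18 -0.  ] F [ 0.54 -0.7  -0.25] gap 0.472 J [-23. -15.  88.  -0. 107. -13.]
```

View pics/s16z.png

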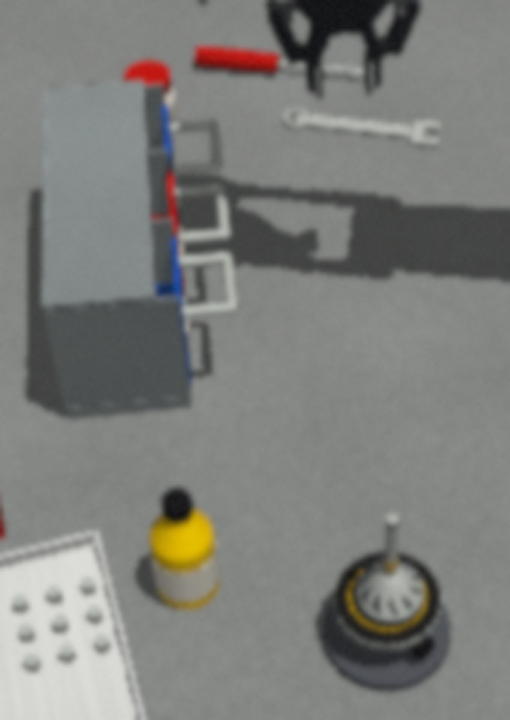

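View pics/t16z.png

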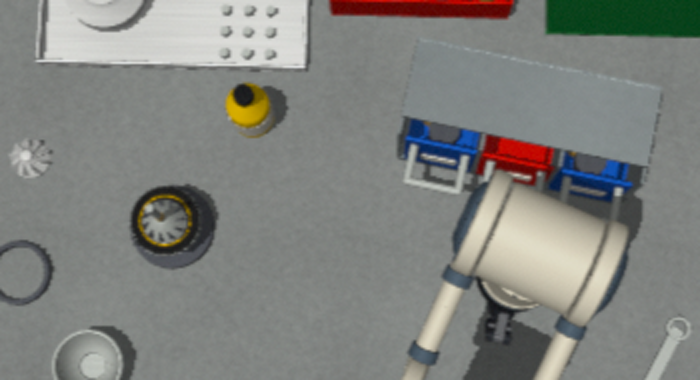

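Run:
```python
from h import *
a=cv2.imread('pics/scene0.png');b=cv2.imread('pics/s16.png')
x=[cv2.resize(i[175:240,255:310],None,fx=7,fy=7,interpolation=2) for i in (a,b)]
cv2.imwrite('pics/cmp.png',np.hstack(x))
a=cv2.imread('pics/top0.png');b=cv2.imread('pics/t16.png')
for i in (a,b):
    h=cv2.cvtColor(i,cv2.COLOR_BGR2HSV); m=cv2.inRange(h,(0,150,60),(6,255,255))[180:215,365:415]; ys,xs=np.nonzero(m); print(ys.min(),ys.max(),ys.mean(),xs.mean(),len(xs))
```

```text
8 31 20.05151515151515 22.827272727272728 330
8 31 18.17578125 23.3203125 512
```

View pics/cmp.png

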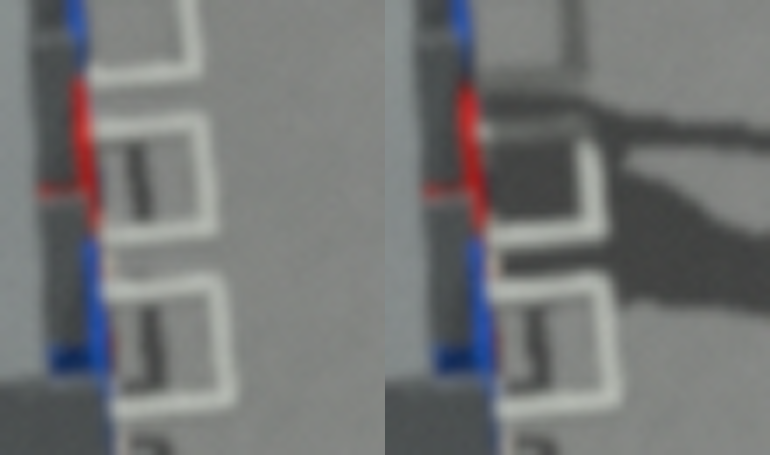

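The red handle is at the same place before and after: (205,230) against (205,232) in its half of the comparison. The bin is shut, so I'm handing in.

Run:
```python
from h import *
print(arm.job_done()); st()
```

```text
the job is handed in; nothing more can be done
None
the job is handed in; nothing more can be done
```

The job is handed in at about 26 s of the 72 s allowed. Every check I could make looked right; the hand-in itself reports no verdict.

- **Bin opened:** I gripped the red bin's handle and tipped the bin to its stop. I computed the tilt as about 0.645 rad, with roughly 27 N pushing back.
- **Rotor moved:** I lifted the rotor out along its tilted shaft with a 20 N grip and stood it upright over the stand.
- **Set down:** I found the table by touch. The force rose about 2 N per mm below 134.5 mm tool height, which puts the table top at about 64–65 mm; the camera measurement gave 63.5 mm. I let go with only about 3 N on the table.
- **Bin closed:** I gripped the handle again and pushed the bin home at about 0.5 rad/s. At the stop, another 0.8 mm raised the force by 7 N. I then let go and backed off.

**Last checks:** The final pictures show the rotor upright and centred on the ring. The red handle is back where it started to within a pixel, and the blue bins are still shut. The bystanders in view showed no visible shift, though I judged that by eye and did not measure it. The tool force was about zero.

**What disagreed:**
- The height seen by two cameras for the upper part of the shaft was off by a few mm.
- When I gripped the handle the second time, the tool ended about 5 mm off target. That shifted the bin by about 0.05 rad before closing, with only about 6 N of force.
- While I backed away from the tipped bin, joint 2 came within a fraction of a degree of its −49.07° limit. It read −49° to the nearest degree, so I can't say exactly how close it came.

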